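# Finish the prop crib, then hold the seed-tray lid open at 40 degrees

## Robot

A 7-joint arm with a two-finger parallel gripper is mounted at the origin on the work surface. World frame = base frame: x ahead of the robot, y to its left, z up, the work surface at z = 0. Lengths are in m, angles in rad, forces in N, time in s.
With the tool pointing down it reaches from about 0.425 to 0.95 m from the base axis. Payload 16.7 kg.
Tool frame: the origin (TCP) lies midway between the tips of the shut fingers; the grasp point (between the pads) lies 19 mm behind it; x points along the fingers, z is the direction in which the jaws open and shut, and the axes are right-handed (so a half turn about x gives the same grasp; the last joint's range is limited). The gripper opens to 94 mm and grips with 3 to 60 N. Pads are 16 mm wide; open, the fingers measure 119 mm over their backs; the gripper's body (75 mm by 177 mm) begins 78 mm behind the grasp point.
Start: joints at [1.046, 0.426, 0.074, 1.606, -0.034, 1.111, -0.067], TCP at [0.247, -0.628, 0.205] pointing down, gripper open.
Joint ranges: [-2.85, 2.85], [-0.5, 2.14], [-1.23, 1.37], [0.21, 2.46], [-1.02, 4.16], [0.16, 2.05], [-2.73, 2.73]. Speed limits (rad/s): [1.89, 1.89, 2.39, 2.39, 3.01, 3.01, 3.01].

## Interface

Orientations are given as a 3x3 rotation matrix whose columns are the frame's x, y, z axes.
In Python, from station import * gives the robot as it stands. The module is installed in compiled form; this text tells all that it offers.
- The arm moves only by the shell command python3 -m handwheel 'ROWS' [FORCE]. ROWS is JSON, a list of rows, each a list of 7 numbers: the shift along the world's x, y, z in mm, then the turn, a rotation vector about the world's x, y, z in rad, then the finger opening in mm, from 0 to 94. A call has 1 to 5 rows; each row is the pose to reach, as a shift and turn from the pose measured when the call began; what a row does not reach only later rows make up. A row lasts 1/12 s, in which the tool goes at most 41.7 mm and 7.16 degrees, less where a joint would pass 70% of its speed; a pose out of reach is approached as far as the arm can. A call with a gripper value outside its range is refused whole. The fingers move at their own pace and stop on an object; FORCE is the grip in N (left out, the last holds). Time passes only in rows, so rows that repeat a pose let the fingers close. It gives the time, the measured TCP pose, the force and the opening at its end, in the units of the state.
- read_state(): the state, without advancing time (a new reading comes with each control period).
- grab_frame(name): name is "scene" or "top" or "wrist"; returns a dict with "frame" (400x640x3 uint8, red, green, blue), "fx", "fy", "cx", "cy" (pixels), "extrinsics" (4x4, takes a point from world to camera coordinates). Camera axes: x right, y up, looking along -z (the intrinsics and any distortion apply to the point x, -y, -z); pixel columns grow to the right and rows downward; lengths in m; the calibration is good to about 2 mm. A picture is of the moment at which its call begins. There is no depth.
- hand_in(): hands the job in, once; it reports no verdict.
The state is a dict: "time_s": time; "q": joint angles; "qvel": joint speeds; "joint_efforts": joint torques, N m; "tool_pos": TCP position; "ee_rot": TCP orientation; "wrist_force": force on the tool from outside, world axes, zero at the start; "torque": the same for the moment, N m; "opening": finger opening in m.
Only numpy, scipy, OpenCV 4.12 (cv2) and the standard library are available. Lean on these libraries where they do the work, as an engineer would, in place of code of your own. Each camera call takes 0.05 s, during which the arm holds its last target.

## Task

I want to prop the seed tray's lid open to air the seedlings: first finish the bamboo crib by laying the two loose slats on top as its third layer, crosswise to the layer just below and directly above the bottom pair, and let go of them. Then lift the tray's hinged lid by its red bar to 40 degrees from closed and hold it there, so that I can slip the crib under it: finish still holding the lid, because it falls shut if let go. Leave the other things on the bench where they are.

Things in the scene. Friction and masses are not known exactly. Their poses are not given: they have to be found in the camera images.
- tray: green plastic half-size seed tray with dark soil and seedlings, fixed to the bench, 220 (x) by 200 (y) by 70 mm high. Origin: centre of its underside; own -x side (where the lid's handle is) faces roughly to the robot, own z up. The closed lid adds 8 mm of height, its handle bar reaches 121 mm over the bench. It stands left or right of the middle, the crib on the other side.
- lid (a joint): angle of the clear lid (white frame, 220 by 200 mm, 8 mm thick, about 0.25 to 0.5 kg) in rad: 0 closed flat, 0.698 = 40 degrees, stop at 1.3. It turns about the tray's own +y axis on the tray's far (own +x) top edge, its near edge rising. No spring, catch or friction: it falls shut by its weight.
- lid_hinge (a point): middle of the lid's hinge axis, at tray x = +110 mm, z = 70 mm; axes turn with the lid (those of the tray when closed; y is the hinge axis).
- lid_handle (a point): centre of the lid's red round handle bar, 12 mm thick, 110 mm long along y, on two posts at y = +-50 mm (90 mm free between them); with the lid closed it lies 200 mm in -x and 45 mm in z from the hinge, bar axis 37 mm above the lid's upper face. It turns with the lid and can roll within a pinch. Axes turn with the lid.
- crib: loose bamboo crib (about 0.7 kg) on a 150 by 150 by 10 mm plywood foot; origin: centre of the foot's underside, z up. Bottom layer: two slats along own x, centred at y = +-45 mm, z = 10 to 28 mm. Second layer: two slats along own y, centred at x = +-45 mm, z = 28 to 46 mm. Each slat 130 by 24 by 18 mm, fixed to the one below. The third layer goes along own x, centred at x = 0, y = +-45 mm, on top of z = 46 mm.
- slat_a: loose pale bamboo slat, 130 (x) by 24 (y) by 18 mm, 35 g, lying flat on the bench; origin: centre of its underside; x along its length.
- slat_a_mid (a point): centre of slat_a, 9 mm above its underside.
- slat_b: a second slat just like slat_a (either may go on either side of the crib).
- slat_b_mid (a point): centre of slat_b, 9 mm above its underside.
- strawberry_pot: terracotta strawberry pot with plants, about 220 mm across and 230 mm high; origin: centre of its underside. Leave it where it stands.
- trowel: steel trowel with wooden handle, about 320 mm long, 30 mm high, lying along own x (blade to +x); origin: on the bench under the blade, 90 mm from the blade's tip. Leave it where it stands.
- dibber: bamboo dibber with a T-handle, 223 mm long along own x, 30 mm high, lying down; origin: under its tip. Leave it where it stands.
- pot_stack: stack of small terracotta pots, 100 mm across, 118 mm high; origin: centre of its underside. Leave it where it stands.
- twine_reel: reel of green twine standing on end, 68 mm across, 70 mm high; origin: centre of its underside. Leave it where it stands.
- label_cup: white cup with plant labels, 72 mm across, 130 mm high; origin: centre of its underside. Leave it where it stands.
There are look-alikes about, which are no part of the job. What is shaped like the slat_a but pink is not meant.

How it is judged:
By the outcome, as a careful person would: the job done as asked, in the order asked, and still so for the second after the job is handed in, while the arm keeps its last pose, push and grip.
It also fails if it takes over 67 s, if anything falls off the work surface, if the arm or the gripper's body presses on something with over 40 N, if the wrist force passes 120 N, or if a joint passes its speed limit or range.

## Working session

There is one attempt and no reset: what is moved stays moved. The work goes in short steps, Python scripts to look and compute and a shell command to move; the robot and the scene stay as the last step left them, time stands still between calls to the robot, and variables do not carry over. Pictures are saved under pics/ and viewed, and the job is handed in when it is done.

```bash
mkdir -p pics
cat > h.py <<'E'
import numpy as np, cv2
from station import *
def snap(name,fn):
    d=grab_frame(name); cv2.imwrite('pics/'+fn+'.png',cv2.cvtColor(d['frame'],cv2.COLOR_RGB2BGR))
    np.savez('pics/'+fn+'.npz',**{k:np.array(v) for k,v in d.items()})
    return d
def load(fn): return dict(np.load('pics/'+fn+'.npz'))
def crop(fn,x0,y0,x1,y1,out):
    im=cv2.imread('pics/'+fn+'.png')[y0:y1,x0:x1]
    s=min(800/im.shape[1],600/im.shape[0]); cv2.imwrite('pics/'+out+'.png',cv2.resize(im,None,fx=s,fy=s,interpolation=cv2.INTER_CUBIC)); print(out,'scale',s)
def ray(d,u,v):
    E=d['extrinsics'];R=E[:3,:3];t=E[:3,3]
    c=np.array([(u-d['cx'])/d['fx'],-(v-d['cy'])/d['fy'],-1.]); return -R.T@t, R.T@c
def atz(d,u,v,z):
    o,r=ray(d,u,v); return o+r*(z-o[2])/r[2]
def proj(d,p):
    c=d['extrinsics'][:3,:3]@np.array(p)+d['extrinsics'][:3,3]
    return np.array([d['cx']+d['fx']*c[0]/-c[2], d['cy']-d['fy']*c[1]/-c[2]])
def tri(*obs):
    A=np.zeros((3,3));b=np.zeros(3)
    for d,u,v in obs:
        o,r=ray(d,u,v);r=r/np.linalg.norm(r);P=np.eye(3)-np.outer(r,r);A+=P;b+=P@o
    p=np.linalg.solve(A,b)
    return p,[np.round(proj(d,p)-[u,v],1) for d,u,v in obs]
E
python3 - <<'E'
from h import *
np.set_printoptions(precision=3,suppress=True)
for n in ('scene','top','wrist'):
    d=snap(n,n+'0'); print(n,[k for k in d],d['fx'],d['fy'],d['cx'],d['cy']); print(np.array(d['extrinsics']))
print(read_state())
E
```

```text
scene ['frame', 'fx', 'fy', 'cx', 'cy', 'extrinsics'] 472.13173127943344 472.13173127943344 326.18160574137426 203.2125038888066
[[-0.846  0.532  0.009  0.453]
 [-0.43  -0.693  0.579  0.207]
 [ 0.314  0.486  0.815 -1.658]
 [ 0.     0.     0.     1.   ]]
top ['frame', 'fx', 'fy', 'cx', 'cy', 'extrinsics'] 384.3200241917918 384.3200241917918 316.0022030616594 202.47420919916814
[[-0.012 -1.    -0.003  0.018]
 [ 0.992 -0.012  0.128 -0.555]
 [-0.128 -0.001  0.992 -1.477]
 [ 0.     0.     0.     1.   ]]
wrist ['frame', 'fx', 'fy', 'cx', 'cy', 'extrinsics'] 331.4775874160666 331.4775874160666 317.881954596251 197.33722049660702
[[ 0.365 -0.931 -0.001 -0.673]
 [ 0.891  0.35  -0.29   0.03 ]
 [ 0.271  0.105  0.957 -0.393]
 [ 0.     0.     0.     1.   ]]
{'time_s': 0.15, 'q': array([ 1.046,  0.427,  0.074,  1.606, -0.034,  1.111, -0.067]), 'qvel': array([-0.   , -0.003, -0.001, -0.002,  0.002,  0.001,  0.001]), 'joint_efforts': array([  0.003, -93.628,   3.668, -45.443,  -0.049,   0.018,   0.   ]), 'tool_pos': array([ 0.247, -0.628,  0.205]), 'ee_rot': array([[-0.   ,  0.931,  0.366],
       [ 0.001,  0.366, -0.931],
       [-1.   , -0.   , -0.001]]), 'wrist_force': array([ 0.088, -0.695, -0.142]), 'torque': array([-0.012, -0.025,  0.039]), 'opening': 0.09390281223726503}
```

View pics/scene0.png

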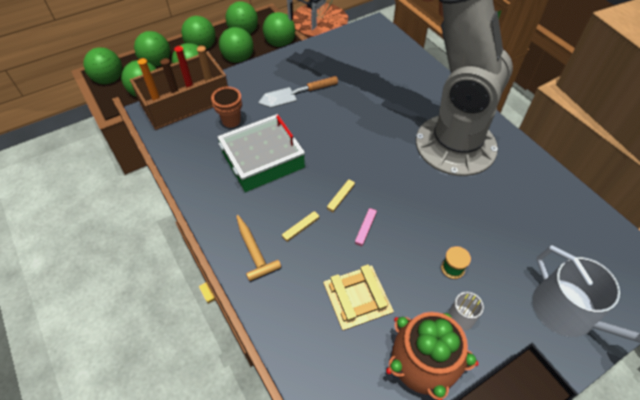

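View pics/top0.png

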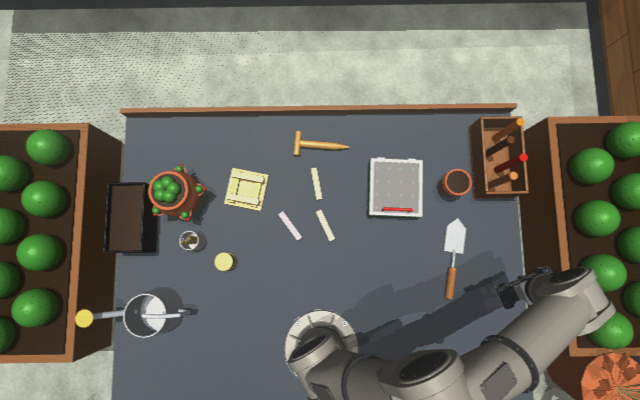

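View pics/wrist0.png

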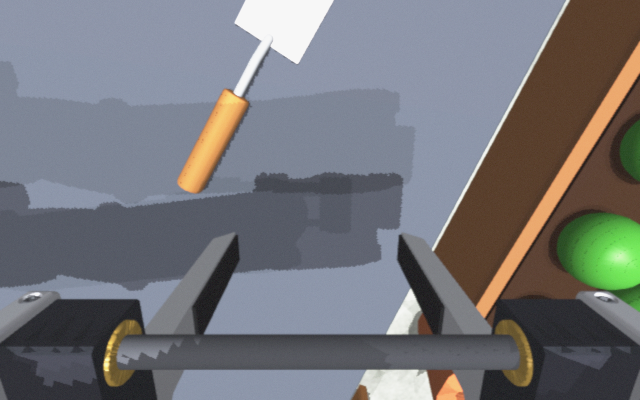

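The scene shows the tray at (262,152), pale slats at (300,226) and (341,195), a pink decoy at (366,226) and the crib at (358,296). In the top view they are at (396,187), (317,184), (325,225), (290,226) and (247,189). Next I'll enlarge these areas.

Run:
```python
from h import *
crop('top0',215,155,345,250,'c1'); crop('scene0',270,170,410,275,'c2'); crop('scene0',310,250,410,330,'c3');crop('top0',355,145,435,225,'c4');crop('scene0',210,105,310,195,'c5')
```

```text
c1 scale 6.153846153846154
c2 scale 5.714285714285714
c3 scale 7.5
c4 scale 7.5
c5 scale 6.666666666666667
```

View pics/c1.png

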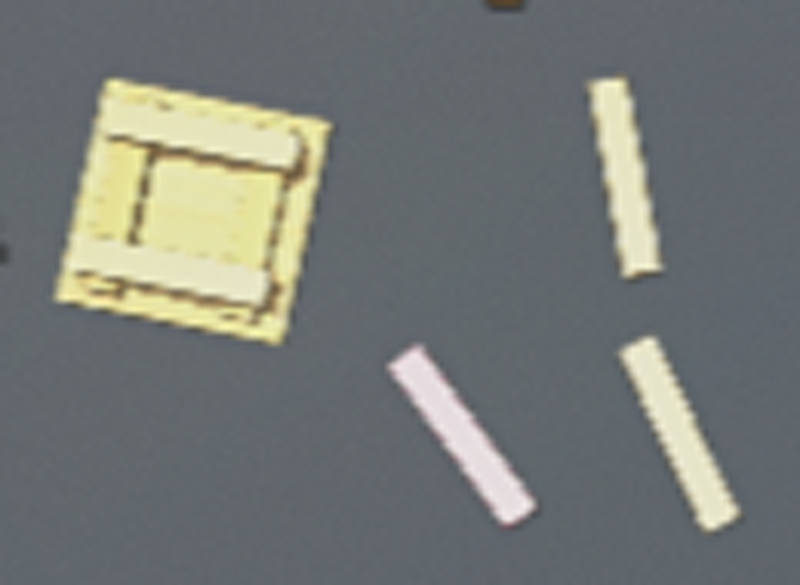

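View pics/c2.png

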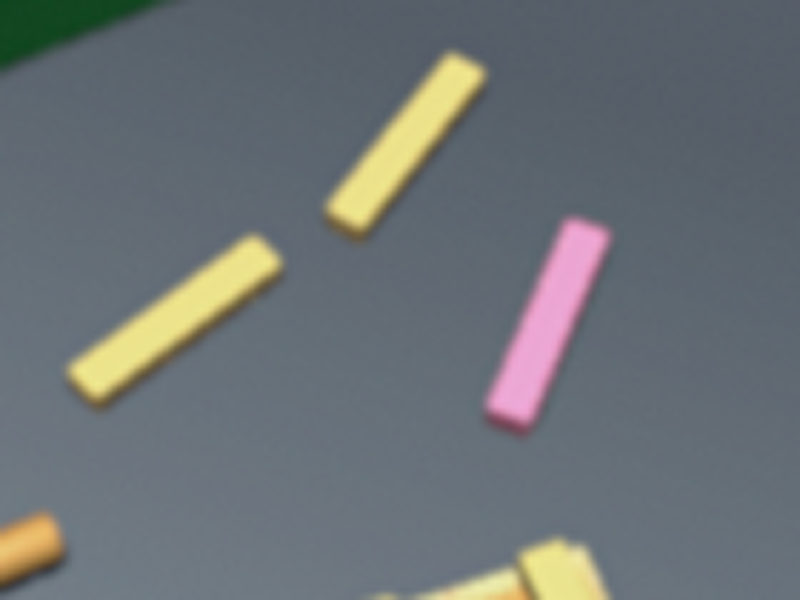

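View pics/c3.png

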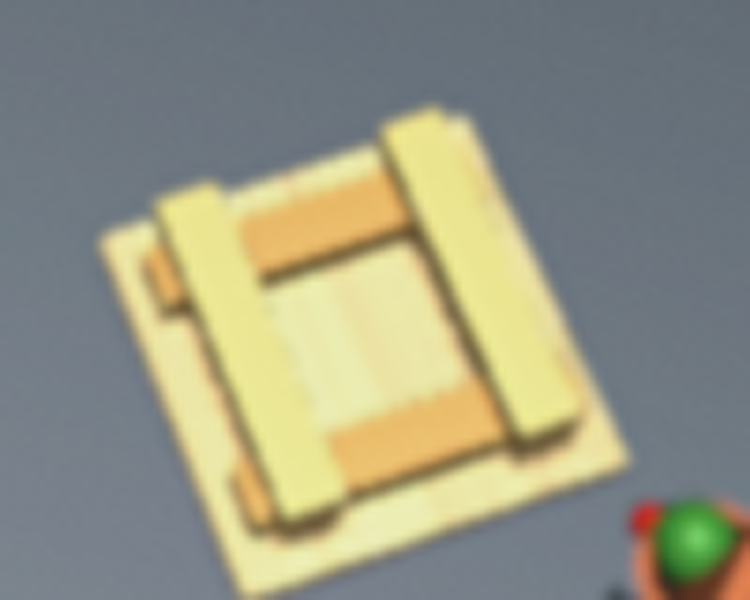

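View pics/c4.png

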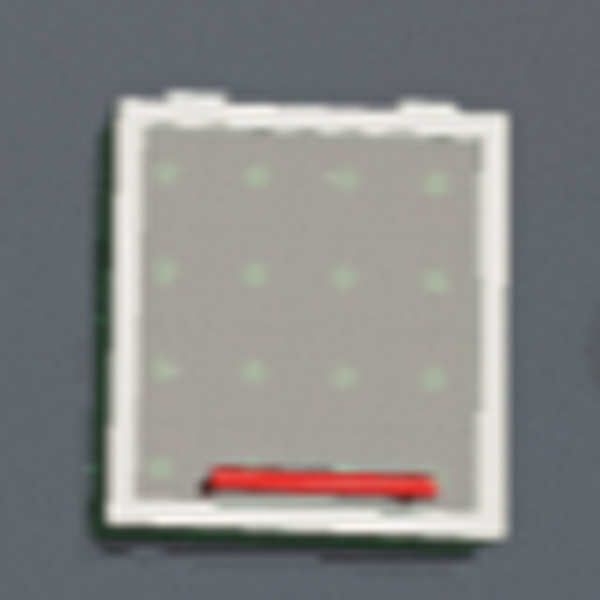

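View pics/c5.png

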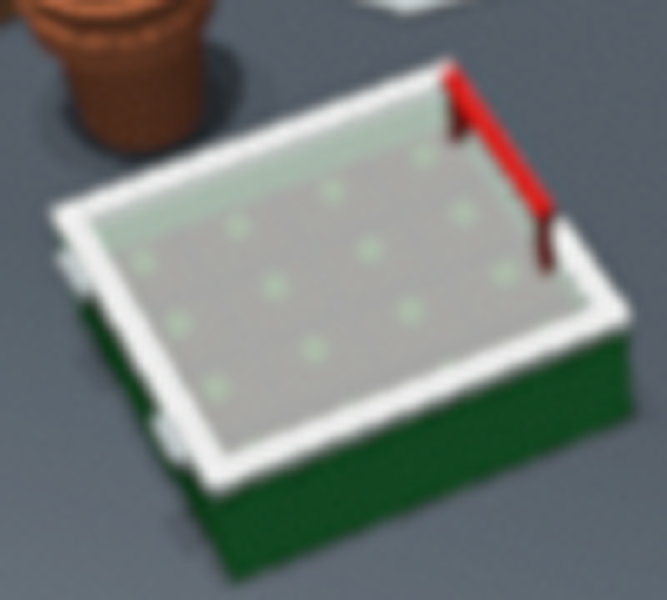

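```bash
cat > m1.py <<'E'
from h import *
np.set_printoptions(precision=4,suppress=True)
T=load('top0');S=load('scene0')
def c(pts,x0,y0,s): return [((x+.5)/s-.5+x0,(y+.5)/s-.5+y0) for x,y in pts]
m=lambda a,b:((a[0]+b[0])/2,(a[1]+b[1])/2)
t=lambda P:c(P,215,155,6.1538); s2=lambda P:c(P,270,170,5.7143); s3=lambda P:c(P,310,250,7.5)
t4=lambda P:c(P,355,145,7.5); s5=lambda P:c(P,210,105,6.6667)
def pair(n,a,b):
    p,r=tri((T,*a),(S,*b)); print(n,p,r); return p
def mid(P): return m(P[0],P[1])
for n,Tf,Sf,Tn,Sn in [('A',[(588,82),(625,80)],[(68,370),(98,400)],[(662,268),(625,277)],[(255,233),(284,264)]),
  ('B',[(655,335),(619,350)],[(361,234),(326,208)],[(742,515),(706,532)],[(451,52),(487,72)])]:
    f=pair(n+'far',mid(t(Tf)),mid(s2(Sf))); g=pair(n+'near',mid(t(Tn)),mid(s2(Sn)))
    d=f-g; print('  mid',(f+g)/2,'len',np.linalg.norm(d),'yaw',np.arctan2(d[1],d[0]))
# at z=18mm each view separately
    for nm,D,F,G in (('T',T,mid(t(Tf)),mid(t(Tn))),('S',S,mid(s2(Sf)),mid(s2(Sn)))):
        a=atz(D,*F,.018);b=atz(D,*G,.018);d=a-b;print('  z18',nm,(a+b)/2,np.linalg.norm(d),np.arctan2(d[1],d[0]))
# foot corners: top view TL(far,left) TR BR BL
ft=t([(106,78),(331,120),(281,345),(55,301)])
fs=s3([(246,598),(100,240),(467,117),(630,462)])  # far-left?
E
python3 m1.py
python3 - <<'E'
import sys;sys.path.insert(0,'.')
exec(open('m1.py').read().split('# at')[0].split('for n,Tf')[0])
# identify crib foot corners
ft=t([(106,78),(331,120),(281,345),(55,301)]); P=[atz(T,*u,.01) for u in ft]
for p in P: print(p, (proj(S,p)-[310,250])*7.5)
fs=s3([(246,600),(100,240),(467,117),(630,462)]);
for u in fs: print('S',atz(S,*u,.01))
E
```

```text
Afar [0.699  0.0217 0.0127] [array([-0.1,  0.1]), array([-0.2, -0. ])]
Anear [ 0.5711 -0.0006  0.0133] [array([-0.2,  0.3]), array([-0.4, -0.1])]
  mid [0.6351 0.0105 0.013 ] len 0.12981303656137863 yaw 0.17246527855989485
  z18 T [0.635  0.0099 0.018 ] 0.12888101807280902 0.1764456439649714
  z18 S [0.6358 0.0142 0.018 ] 0.1299027357360915 0.17122335695129898
Bfar [0.526  0.004  0.0108] [array([-0.2,  0.2]), array([-0.3, -0.1])]
Bnear [ 0.4077 -0.0498  0.0148] [array([-0.3,  0.4]), array([-0.5, -0.1])]
  mid [ 0.4669 -0.0229  0.0128] len 0.1299303235941401 yaw 0.4268221849992526
  z18 T [ 0.4675 -0.0238  0.018 ] 0.12892557089361523 0.43359586820569795
  z18 S [ 0.468  -0.0188  0.018 ] 0.1321571762408593 0.4327692615805436
[0.7063 0.3509 0.01  ] [239.8784 589.363 ]
[0.6763 0.2025 0.01  ] [ 90.8252 226.1866]
[0.528  0.2344 0.01  ] [459.6712 105.334 ]
[0.5586 0.3817 0.01  ] [625.4738 450.5381]
S [0.7069 0.3537 0.01  ]
S [0.6767 0.2074 0.01  ]
S [0.5288 0.2382 0.01  ]
S [0.5601 0.3845 0.01  ]
```

Both views agree on the slats: about 130 mm long, with z near 13–18 mm and a y disagreement of about 4 mm between cameras. Next I'll measure the tray, handle and crib's second layer.

```bash
cat > m2.py <<'E'
exec(open('m1.py').read().split('for n,Tf')[0])
# handle ends: left(+y)/right(-y) in top ; in scene lower / upper
l=pair('hL',t4([(209,480)])[0],s5([(546,211)])[0]); r=pair('hR',t4([(436,488)])[0],s5([(452,70)])[0])
print('handle mid',(l+r)/2,np.linalg.norm(l-r),'yaw',np.arctan2(l[1]-r[1],l[0]-r[0])-np.pi/2)
# lid corners: nearL nearR farL farR
P=[pair(n,t4([a])[0],s5([b])[0]) for n,a,b in [('nL',(106,525),(632,312)),('nR',(505,540),(450,58)),('fR',(508,115),(52,212)),('fL',(118,100),(212,490))]]
print('lid c',np.mean(P,axis=0),'yaw',np.arctan2(*(P[3]-P[0])[[1,0]]),np.arctan2(*(P[2]-P[1])[[1,0]]))
# crib second layer slats corners in top: far slat 
fs=[pair(n,t([a])[0],s3([b])[0]) for n,a,b in [('fs far-left',(108,100),(285,522)),('fs nearright',(296,168),(222,185)),('ns left far',(78,235),(520,440)),('ns nearright',(268,305),(442,108))]]
E
python3 m2.py
```

```text
hL [ 0.5191 -0.2356  0.117 ] [array([ 0.1, -0.1]), array([0.2, 0. ])]
hR [ 0.5121 -0.3467  0.1155] [array([-0.3,  0.4]), array([-0.5, -0.1])]
handle mid [ 0.5156 -0.2911  0.1162] 0.11129057847479479 yaw -0.06208660222594187
nL [ 0.5006 -0.1889  0.0782] [array([-0.,  0.]), array([-0., -0.])]
nR [ 0.4906 -0.3915  0.0758] [array([-0.,  0.]), array([-0.1, -0. ])]
fR [ 0.7113 -0.4037  0.0726] [array([-0.2,  0.2]), array([-0.3, -0.1])]
fL [ 0.722  -0.2018  0.0726] [array([-0.1,  0.2]), array([-0.3, -0.1])]
lid c [ 0.6061 -0.2965  0.0748] yaw -0.05835746681293154 -0.05537457171091971
fs far-left [0.6858 0.3442 0.0346] [array([-0.1,  0.1]), array([-0.2, -0. ])]
fs nearright [0.6366 0.223  0.0407] [array([-0.5,  0.6]), array([-1.1, -0.2])]
ns left far [0.5975 0.3626 0.0335] [array([-0.2,  0.2]), array([-0.3, -0.1])]
ns nearright [0.5484 0.2402 0.0408] [array([-0.5,  0.5]), array([-1. , -0.2])]
```

```bash
python3 -m handwheel '[[20,40,25,0,0,-0.1,94],[40,80,50,0,0,-0.15,94],[60,120,75,0,0,-0.2,94],[80,160,100,0,0,-0.2,94],[100,200,120,0,0,-0.2,94]]'
```

```text
time_s: 0.57
tool_pos: [0.3291, -0.4627, 0.3058]
ee_rot: [[-0.0, 0.985, 0.173], [0.001, 0.173, -0.985], [-1.0, -0.0, -0.001]]
wrist_force: [0.4, 0.3, 0.0]
opening: 0.0942
```

```bash
python3 -m handwheel '[[15,35,0,0,0,0,94],[30,70,0,0,0,0,94],[45,105,0,0,0,0,94],[60,140,0,0,0,0,94],[75,175,0,0,0,0,94]]'; python3 -m handwheel '[[15,35,0,0,0,0,94],[30,70,0,0,0,0,94],[45,105,0,0,0,0,94],[60,140,0,0,0,0,94],[75,175,0,0,0,0,94]]'
```

```text
time_s: 0.98
tool_pos: [0.4043, -0.2859, 0.3058]
ee_rot: [[-0.0, 0.985, 0.173], [0.0, 0.173, -0.985], [-1.0, -0.0, -0.001]]
wrist_force: [1.7, -1.0, -0.2]
opening: 0.0939
time_s: 1.4
tool_pos: [0.4795, -0.109, 0.306]
ee_rot: [[-0.0, 0.985, 0.173], [0.0, 0.173, -0.985], [-1.0, 0.0, -0.0]]
wrist_force: [1.6, -0.4, -0.2]
opening: 0.0937
```

Now I'll go above slat A and take a wrist picture.

```bash
python3 -m handwheel '[[30,20,-20,0,0,0,94],[60,45,-40,0,0,0,94],[90,70,-60,0,0,0,94],[110,90,-90,0,0,0,94],[110,105,-110,0,0,0,94]]'; python3 -m handwheel '[[10,15,-10,0,0,0,80],[20,15,-10,0,0,0,60],[20,15,-10,0,0,0,60]]'
python3 - <<'E'
from h import *
d=snap('wrist','w1');print(read_state()['tool_pos'])
E
```

```text
time_s: 1.82
tool_pos: [0.5918, -0.0017, 0.1936]
ee_rot: [[-0.0, 0.985, 0.174], [0.002, 0.174, -0.985], [-1.0, 0.0, -0.002]]
wrist_force: [-0.8, 0.4, -0.7]
opening: 0.0936
time_s: 2.07
tool_pos: [0.6127, 0.014, 0.1827]
ee_rot: [[-0.001, 0.984, 0.176], [0.002, 0.176, -0.984], [-1.0, -0.001, -0.002]]
wrist_force: [-0.8, -0.4, -0.6]
opening: 0.0775
[0.6122867  0.01303517 0.18352246]
```

View pics/w1.png

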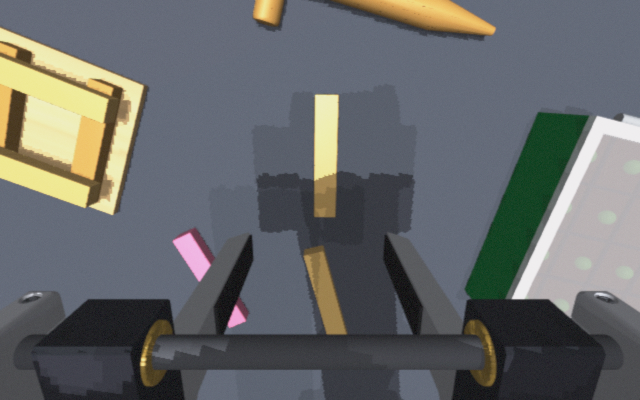

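The wrist view shows slat A with its corners near (315,95), (338,95), (336,216) and (314,216). Slat B lies below at (325,290) and the crib is on the left.

Run:
```python
from h import *
np.set_printoptions(precision=4,suppress=True)
crop('w1',290,80,370,225,'c6'); crop('w1',0,10,160,220,'c7')
W=load('w1');S=load('scene0');T=load('top0')
a,b=[atz(W,326.5,95,.018),atz(W,325,216.5,.018)];print((a+b)/2,np.linalg.norm(a-b),np.arctan2(*(a-b)[[1,0]]))
for p in ([.699,.0217,.018],[.5711,0,.018]): print(proj(W,p))
```

```text
c6 scale 4.137931034482759
c7 scale 2.857142857142857
[0.6356 0.011  0.018 ] 0.12815425193338942 0.17018681779090644
[326.6916  94.768 ]
[324.9058 217.6498]
```

View pics/c6.png

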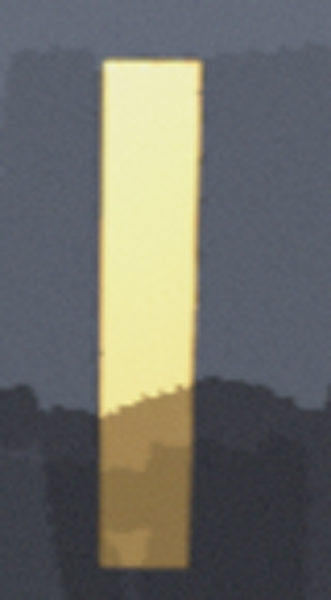

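View pics/c7.png

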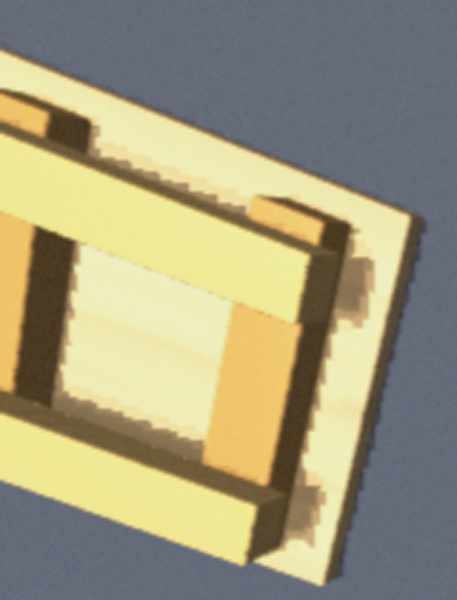

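```bash
python3 -m handwheel '[[12,-1,-35,0,0,0,60],[23,-1.5,-70,0,0,0,60],[23.4,-1.5,-105,0,0,0,60],[23.4,-1.5,-140,0,0,0,60],[23.4,-1.5,-162,0,0,0,60]]' 20; python3 -m handwheel '[[0,0,0,0,0,0,60],[0,0,0,0,0,0,60]]'
```

```text
time_s: 2.53
tool_pos: [0.6346, 0.0097, 0.0194]
ee_rot: [[-0.002, 0.985, 0.173], [0.001, 0.173, -0.985], [-1.0, -0.002, -0.001]]
wrist_force: [-0.9, 0.2, 0.5]
opening: 0.0599
time_s: 2.7
tool_pos: [0.634, 0.0081, 0.0195]
ee_rot: [[-0.003, 0.985, 0.171], [0.0, 0.171, -0.985], [-1.0, -0.003, -0.001]]
wrist_force: [-0.2, 0.5, 0.8]
opening: 0.0605
```

```bash
python3 -m handwheel '[[1.6,3.2,-8,0,0,0,60],[1.6,3.2,-15,0,0,0,60],[1.6,3.2,-15,0,0,0,60]]'; python3 -m handwheel '[[0,0,0,0,0,0,20],[0,0,0,0,0,0,10],[0,0,0,0,0,0,10],[0,0,0,0,0,0,10],[0,0,0,0,0,0,10]]'
```

```text
time_s: 2.95
tool_pos: [0.6359, 0.0113, 0.0047]
ee_rot: [[-0.002, 0.985, 0.171], [-0.0, 0.171, -0.985], [-1.0, -0.002, -0.0]]
wrist_force: [-0.1, -1.1, 0.1]
opening: 0.06
time_s: 3.37
tool_pos: [0.636, 0.0113, 0.005]
ee_rot: [[-0.002, 0.985, 0.171], [-0.0, 0.171, -0.985], [-1.0, -0.002, -0.0]]
wrist_force: [-0.1, 0.3, -0.2]
opening: 0.0301
```

```bash
python3 -m handwheel '[[0,0,0,0,0,0,5],[0,0,0,0,0,0,5],[0,0,0,0,0,0,5]]' 25; python3 -m handwheel '[[0,0,10,0,0,0,5],[0,0,40,0,0,0,5],[0,0,80,0,0,0,5],[0,20,115,0,0,0,5],[-5,40,140,0,0,0,5]]'
```

```text
time_s: 3.62
tool_pos: [0.636, 0.0113, 0.0051]
ee_rot: [[-0.002, 0.985, 0.171], [-0.0, 0.171, -0.985], [-1.0, -0.002, -0.0]]
wrist_force: [-0.9, 0.1, 1.6]
opening: 0.0237
time_s: 4.03
tool_pos: [0.6324, 0.0507, 0.1491]
ee_rot: [[0.001, 0.986, 0.169], [0.0, 0.169, -0.986], [-1.0, 0.001, 0.0]]
wrist_force: [0.6, 0.4, -0.0]
opening: 0.0241
```

```bash
python3 - <<'E'
from h import *
T=load('top0')
for z in (.1,.15,.2):print(z,atz(T,203,188,z),atz(T,196,190,z))
E
python3 -m handwheel '[[-2,35,8,0,0,-0.1,5],[-4,70,16,0,0,-0.2,5],[-6,105,24,0,0,-0.3,5],[-8,140,30,0,0,-0.37,5],[-10,165,30,0,0,-0.37,5]]'; python3 -m handwheel '[[-13,30,0,0,0,0,5],[-13,33,0,0,0,0,5],[-13,33,0,0,0,0,5]]'
python3 - <<'E'
from h import *
d=snap('wrist','w2');print(read_state()['tool_pos'],read_state()['ee_rot'])
E
```

```text
0.1 [0.60703715 0.43867938 0.1       ] [0.59968133 0.46500767 0.1       ]
0.15 [0.59847459 0.42372742 0.15      ] [0.59137489 0.449139   0.15      ]
0.2 [0.58991203 0.40877546 0.2       ] [0.58306845 0.43327032 0.2       ]
time_s: 4.45
tool_pos: [0.6221, 0.2197, 0.1816]
ee_rot: [[0.003, 0.979, -0.202], [0.002, -0.202, -0.979], [-1.0, 0.003, -0.002]]
wrist_force: [-0.2, 0.5, 0.1]
opening: 0.0239
time_s: 4.7
tool_pos: [0.6077, 0.2559, 0.1825]
ee_rot: [[0.003, 0.98, -0.197], [0.003, -0.197, -0.98], [-1.0, 0.003, -0.003]]
wrist_force: [-0.2, -0.2, -0.9]
opening: 0.0238
[0.60862213 0.25363253 0.18224998] [[ 0.00353884  0.97981282 -0.19988573]
 [ 0.00169602 -0.19989258 -0.97981635]
 [-0.9999923   0.0031284  -0.00236917]]
```

View pics/w2.png

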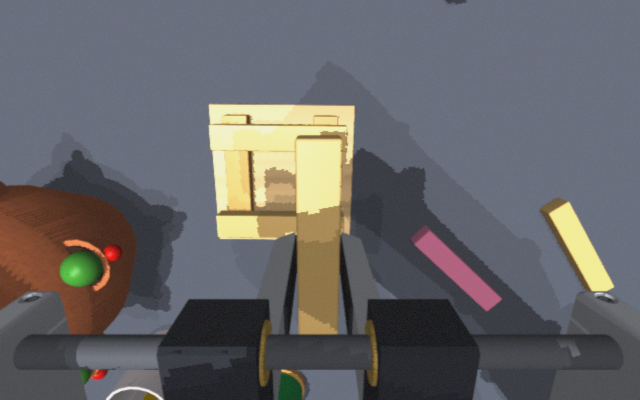

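The wrist view shows the held slat aligned with the crib. Foot corners are near (210,105), (354,107), (219,238) and (351,236). The pot at the left reaches to about column 135.

Run:
```python
from h import *
crop('w2',195,90,375,250,'c8'); crop('top0',135,155,275,250,'c9'); crop('w2',0,170,180,320,'c10'); crop('scene0',370,280,500,400,'c11')
```

```text
c8 scale 3.75
c9 scale 5.714285714285714
c10 scale 4.0
c11 scale 5.0
```

View pics/c8.png

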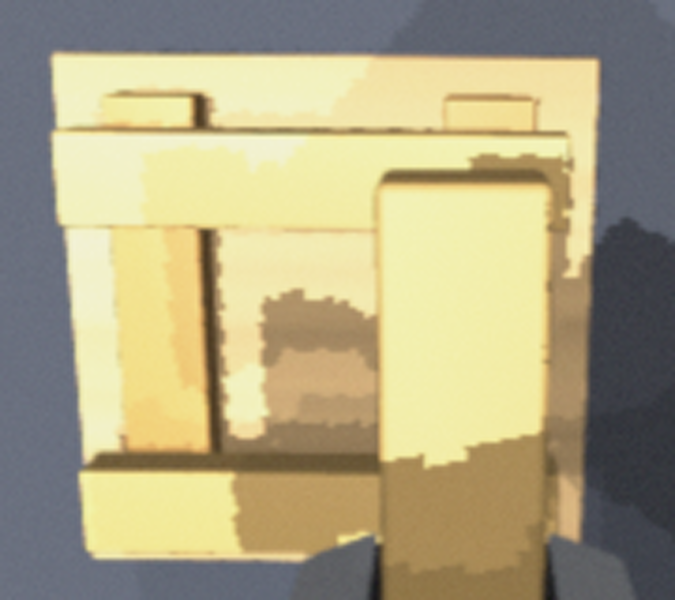

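View pics/c9.png

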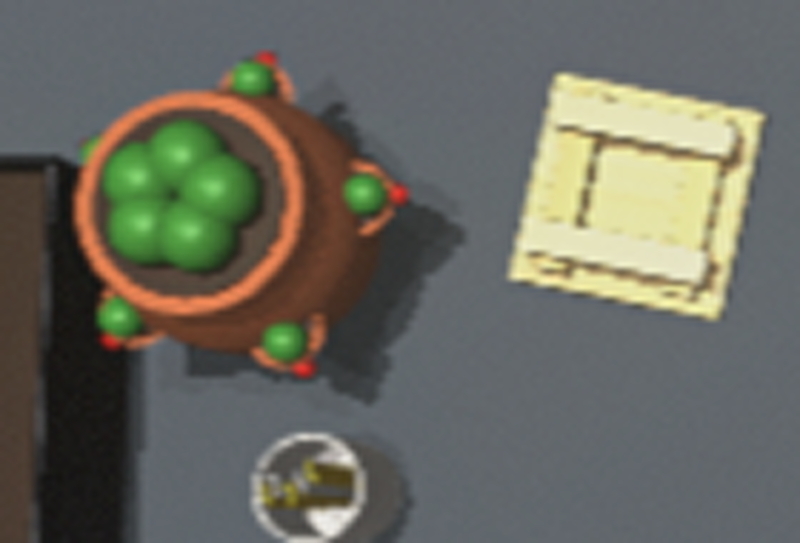

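View pics/c10.png

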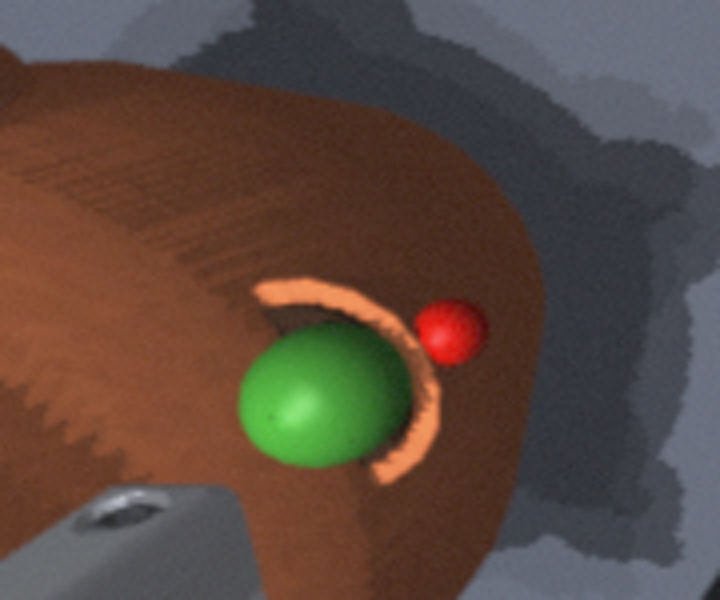

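View pics/c11.png

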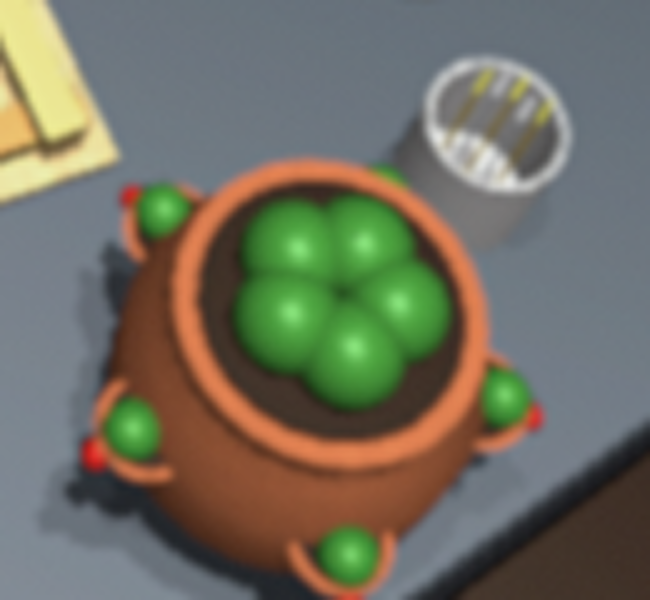

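Run:
```python
from h import *
np.set_printoptions(precision=4,suppress=True)
T=load('top0');S=load('scene0');W=load('w2')
f=lambda x,y,x0,y0,s:((x+.5)/s-.5+x0,(y+.5)/s-.5+y0)
print('red',tri((T,*f(400,195,135,155,5.7143)),(W,*f(452,332,0,170,4)),(S,*f(131,196,370,280,5))))
print('green',tri((T,*f(364,194,135,155,5.7143)),(W,*f(325,395,0,170,4)),(S,*f(162,208,370,280,5))))
# crib foot corners in w2 (top face)
P=[atz(W,*f(x,y,195,90,3.75),.01) for x,y in [(52,54),(600,59),(86,558)]]
print(P)
# second layer: far slat left-far corner top, left-near; near slat
q=[f(x,y,195,90,3.75) for x,y in [(54,132),(60,226),(568,134),(81,472),(90,557)]]
for u in q: print(atz(W,*u,.046))
```

```text
red (array([0.6031, 0.4304, 0.1118]), [array([-0.3, -0.2]), array([ 1.7, -0.3]), array([ 0.1, -0.2])])
green (array([0.6007, 0.4478, 0.1291]), [array([-0.1, -0.1]), array([0.8, 0.4]), array([-0. ,  0.1])])
[array([0.7064, 0.3514, 0.01  ]), array([0.6754, 0.2051, 0.01  ]), array([0.5609, 0.3846, 0.01  ])]
[0.6866 0.3449 0.046 ]
[0.6637 0.3502 0.046 ]
[0.6607 0.2194 0.046 ]
[0.5986 0.3639 0.046 ]
[0.5742 0.3686 0.046 ]
```

Run:
```python
from h import *
np.set_printoptions(precision=4,suppress=True)
W=load('w2')
f=lambda x,y,x0,y0,s:((x+.5)/s-.5+x0,(y+.5)/s-.5+y0)
L=atz(W,*f(380,184,195,90,3.75),.195);R=atz(W,*f(548,181,195,90,3.75),.195);print(L,R,np.linalg.norm(L-R),np.arctan2(*(L-R)[[1,0]])-np.pi/2)
y=-.2; print((L+R)/2-.065*np.array([np.cos(y),np.sin(y),0]))
L2=atz(W,*f(382,540,195,90,3.75),.195);R2=atz(W,*f(544,540,195,90,3.75),.195);d=(L+R-L2-R2);print(np.arctan2(d[1],d[0]))
print(read_state()['tool_pos'])
```

```text
[0.673  0.2545 0.195 ] [0.669  0.2325 0.195 ] 0.022374303372236823 -0.1817727112535774
[0.6073 0.2564 0.195 ]
-0.20217717742187474
[0.6086 0.2536 0.1822]
```

```bash
python3 -m handwheel '[[0,-4,-30,0,0,-0.005,5],[0,-5,-60,0,0,-0.005,5],[0,-5,-90,0,0,-0.005,5],[0,-5,-115,0,0,-0.005,5],[0,-5,-118,0,0,-0.005,5]]'; python3 -m handwheel '[[0,0,0,0,0,0,5],[0,0,0,0,0,0,5]]'
python3 - <<'E'
from h import *
d=snap('wrist','w3');print(read_state()['tool_pos'],read_state()['ee_rot'][:,2]);snap('scene','s3');crop('s3',290,240,430,345,'c12')
E
```

```text
time_s: 5.17
tool_pos: [0.6069, 0.2456, 0.0601]
ee_rot: [[-0.002, 0.978, -0.207], [-0.001, -0.207, -0.978], [-1.0, -0.001, 0.002]]
wrist_force: [-0.8, 0.3, -0.1]
opening: 0.0233
time_s: 5.33
tool_pos: [0.6073, 0.2444, 0.0607]
ee_rot: [[-0.002, 0.978, -0.208], [-0.002, -0.208, -0.978], [-1.0, -0.002, 0.002]]
wrist_force: [0.4, -0.6, -0.7]
opening: 0.0235
[0.60771514 0.24496343 0.06140661] [-0.20773889 -0.97818339  0.0013475 ]
c12 scale 5.714285714285714
```

View pics/w3.png

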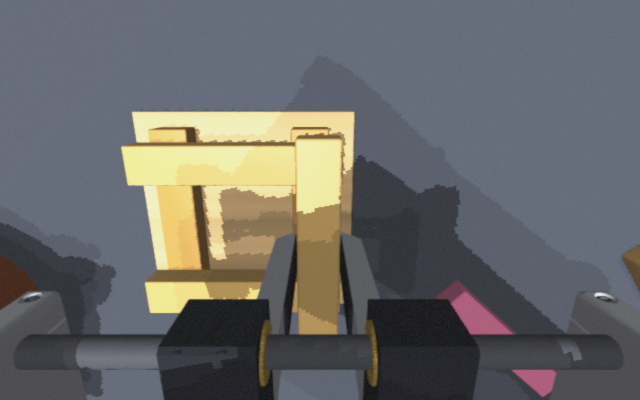

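View pics/c12.png

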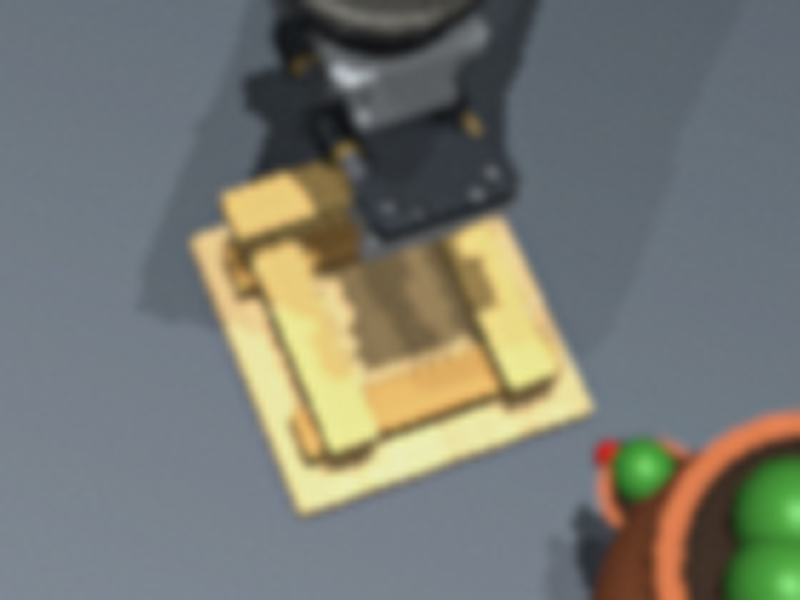

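The held slat hovers above the right-hand bottom slat, with its far end at (318,140). I need about +4 mm in y, then I can lower it.

```bash
python3 -m handwheel '[[1,4,-2,0,0,0,5],[1,4,-4,0,0,0,5],[1,4,-7,0,0,0,5],[1,4,-9,0,0,0,5],[1,4,-9,0,0,0,5]]'; python3 -m handwheel '[[0,0,-1,0,0,0,5],[0,0,-1.5,0,0,0,5],[0,0,-1.5,0,0,0,5]]'
```

```text
time_s: 5.85
tool_pos: [0.6086, 0.2493, 0.0523]
ee_rot: [[-0.001, 0.978, -0.207], [-0.001, -0.207, -0.978], [-1.0, -0.0, 0.001]]
wrist_force: [-0.9, 0.3, -0.5]
opening: 0.0237
time_s: 6.1
tool_pos: [0.6086, 0.2493, 0.0511]
ee_rot: [[-0.0, 0.978, -0.207], [-0.001, -0.207, -0.978], [-1.0, -0.0, 0.001]]
wrist_force: [-1.8, -1.5, 5.5]
opening: 0.0239
```

Contact at 5.5 N, at the expected height. I'll open the fingers a little and go straight up.

```bash
python3 -m handwheel '[[0,0,0,0,0,0,40],[0,0,0,0,0,0,40],[0,0,0,0,0,0,40]]'; python3 -m handwheel '[[0,0,15,0,0,0,40],[0,0,45,0,0,0,40],[0,0,85,0,0,0,40],[0,0,125,0,0,0,50],[0,0,150,0,0,0,60]]'
python3 - <<'E'
from h import *
d=snap('wrist','w4');print(read_state()['tool_pos'])
E
```

```text
time_s: 6.35
tool_pos: [0.6086, 0.2493, 0.0511]
ee_rot: [[-0.0, 0.978, -0.207], [-0.001, -0.207, -0.978], [-1.0, -0.0, 0.001]]
wrist_force: [0.4, 0.2, -0.6]
opening: 0.0387
time_s: 6.77
tool_pos: [0.6094, 0.2498, 0.2051]
ee_rot: [[0.003, 0.978, -0.207], [0.0, -0.207, -0.978], [-1.0, 0.002, -0.001]]
wrist_force: [0.5, 0.4, 0.6]
opening: 0.0504
[0.61096708 0.25065704 0.20921585]
```

View pics/w4.png

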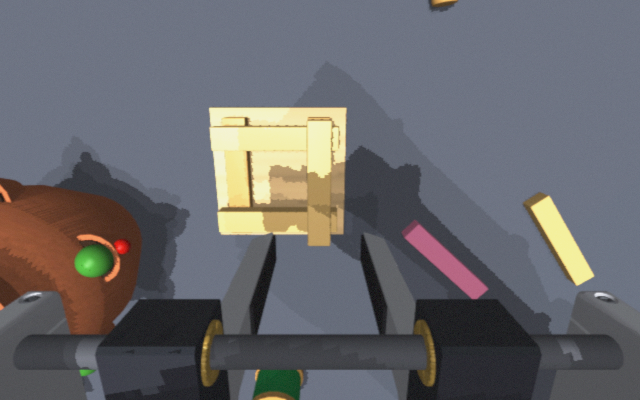

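Slat A lies on the crib, with its top-face corners near (307,120), (331,120), (330,244) and (308,244). Slat B is at right, around (560,240).

Run:
```python
from h import *
np.set_printoptions(precision=4,suppress=True)
W=load('w4')
crop('w4',200,100,360,250,'c13');crop('w4',510,180,610,290,'c14')
a=atz(W,319,119.5,.064);b=atz(W,319,244.5,.064);m=(a+b)/2;d=a-b;print(m,np.linalg.norm(d),np.arctan2(d[1],d[0]))
R=np.array([[.9789,-.2046],[.2046,.9789]]) # rows x,y axes
X=np.array([[.9789,-.2046],[.2046,.9789]])
print('crib frame',X@(m[:2]-[.6175,.2936]))
```

```text
c13 scale 4.0
c14 scale 5.454545454545454
[0.6091 0.2495 0.064 ] 0.12863590586167592 -0.20882078806202956
crib frame [ 0.0008 -0.0449]
```

View pics/c13.png

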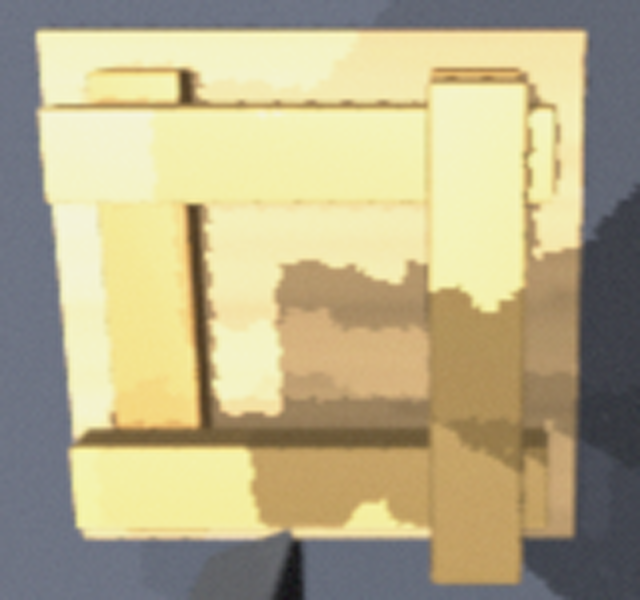

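View pics/c14.png

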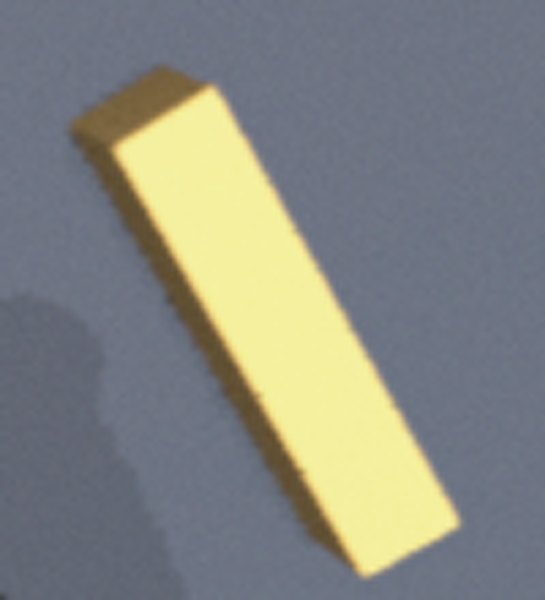

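```bash
python3 - <<'E'
from h import *
np.set_printoptions(precision=4,suppress=True)
W=load('w4');f=lambda x,y,x0,y0,s:((x+.5)/s-.5+x0,(y+.5)/s-.5+y0)
a=atz(W,*f(164,116.5,510,180,5.4545),.018);b=atz(W,*f(412,549.5,510,180,5.4545),.018);d=a-b;print(a,b,(a+b)/2,np.linalg.norm(d),np.arctan2(d[1],d[0]))
E
python3 -m handwheel '[[-15,-38,0,0,0,0.1,60],[-30,-75,0,0,0,0.2,60],[-45,-113,0,0,0,0.3,60],[-60,-150,0,0,0,0.4,60],[-75,-188,0,0,0,0.5,60]]'; python3 -m handwheel '[[-20,-36,0,0,0,0.1,60],[-40,-72,-10,0,0,0.13,60],[-55,-85,-20,0,0,0.13,60],[-65,-85,-20,0,0,0.13,60]]'
python3 - <<'E'
from h import *
d=snap('wrist','w5');print(read_state()['tool_pos'],read_state()['ee_rot'])
E
```

```text
[0.526  0.0057 0.018 ] [ 0.4086 -0.0477  0.018 ] [ 0.4673 -0.021   0.018 ] 0.12906106525514707 0.42671747836270546
time_s: 7.23
tool_pos: [0.5349, 0.0611, 0.2089]
ee_rot: [[0.005, 0.956, 0.292], [0.005, 0.292, -0.956], [-1.0, 0.007, -0.004]]
wrist_force: [1.3, -0.6, 0.0]
opening: 0.0603
time_s: 7.57
tool_pos: [0.467, -0.0279, 0.1871]
ee_rot: [[0.002, 0.913, 0.409], [0.005, 0.409, -0.913], [-1.0, 0.004, -0.004]]
wrist_force: [0.2, 0.2, 0.3]
opening: 0.0598
[ 0.46657081 -0.02575683  0.18796271] [[ 0.00208621  0.91196375  0.41026548]
 [ 0.00530978  0.41025048 -0.91195743]
 [-0.99998373  0.00408095 -0.00398645]]
```

View pics/w5.png

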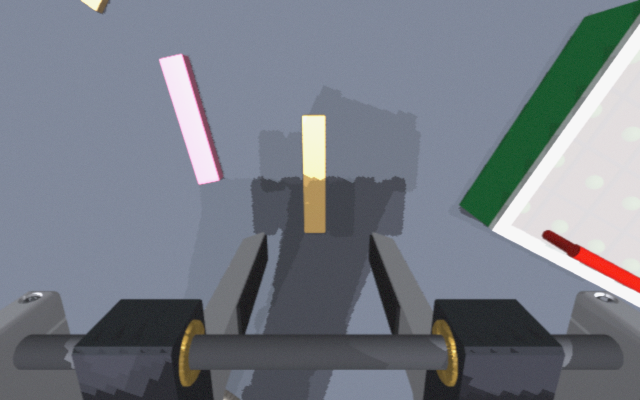

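Slat B is under the tool, spanning (314,115) to (315,233), with the pink decoy to its left.

```bash
python3 - <<'E'
from h import *
np.set_printoptions(precision=4,suppress=True)
W=load('w5')
a=atz(W,314,115,.018);b=atz(W,315,233,.018);d=a-b;print((a+b)/2,np.linalg.norm(d),np.arctan2(d[1],d[0]))
E
python3 -m handwheel '[[0.7,5,-35,0,0,0.005,60],[0.7,5,-75,0,0,0.005,60],[0.7,5,-115,0,0,0.005,60],[0.7,5,-150,0,0,0.005,60],[0.7,5,-165,0,0,0.005,60]]'; python3 -m handwheel '[[0,0,0,0,0,0,60],[0,0,0,0,0,0,60]]'
```

```text
[ 0.4672 -0.0222  0.018 ] 0.13007576200407409 0.4253385952579752
time_s: 8.03
tool_pos: [0.4658, -0.0193, 0.0193]
ee_rot: [[-0.002, 0.909, 0.416], [0.006, 0.416, -0.909], [-1.0, 0.001, -0.006]]
wrist_force: [-0.3, -0.4, -1.0]
opening: 0.0599
time_s: 8.2
tool_pos: [0.4656, -0.018, 0.0187]
ee_rot: [[-0.004, 0.909, 0.418], [0.007, 0.418, -0.909], [-1.0, -0.0, -0.008]]
wrist_force: [-0.2, 0.1, 1.1]
opening: 0.0601
```

```bash
python3 -m handwheel '[[1.6,-3.7,-6,-0.007,-0.004,0.005,60],[1.6,-3.7,-13.5,-0.007,-0.004,0.005,60],[1.6,-3.7,-13.5,-0.007,-0.004,0.005,50]]'; python3 -m handwheel '[[0,0,0,0,0,0,30],[0,0,0,0,0,0,5],[0,0,0,0,0,0,5],[0,0,0,0,0,0,5],[0,0,0,0,0,0,5]]'; python3 -m handwheel '[[0,0,0,0,0,0,5],[0,0,0,0,0,0,5],[0,0,0,0,0,0,5]]'
```

```text
time_s: 8.45
tool_pos: [0.4676, -0.0216, 0.0051]
ee_rot: [[0.001, 0.907, 0.422], [-0.0, 0.422, -0.907], [-1.0, 0.001, 0.001]]
wrist_force: [-0.2, -0.3, -0.3]
opening: 0.0563
time_s: 8.87
tool_pos: [0.4678, -0.0217, 0.0053]
ee_rot: [[0.002, 0.907, 0.422], [-0.0, 0.422, -0.907], [-1.0, 0.001, 0.001]]
wrist_force: [0.1, -1.2, 3.3]
opening: 0.0234
time_s: 9.12
tool_pos: [0.4678, -0.0217, 0.0053]
ee_rot: [[0.002, 0.907, 0.422], [-0.0, 0.422, -0.907], [-1.0, 0.001, 0.001]]
wrist_force: [0.3, -0.7, -0.2]
opening: 0.0235
```

```bash
python3 -m handwheel '[[0,0,15,0,0,0,5],[0,0,50,0,0,0,5],[5,15,85,0,0,-0.05,5],[15,40,115,0,0,-0.15,5],[30,70,140,0,0,-0.25,5]]'; python3 -m handwheel '[[16,35,10,0,0,-0.1,5],[32,70,20,0,0,-0.2,5],[48,105,25,0,0,-0.3,5],[64,140,30,0,0,-0.39,5],[80,175,30,0,0,-0.39,5]]'; python3 -m handwheel '[[16,35,10,0,0,0,5],[32,70,10,0,0,0,5],[44,105,10,0,0,0,5],[49,115,10,0,0,0,5],[49,115,10,0,0,0,5]]'
```

```text
time_s: 9.53
tool_pos: [0.4976, 0.0476, 0.1478]
ee_rot: [[0.003, 0.984, 0.177], [-0.001, 0.177, -0.984], [-1.0, 0.002, 0.002]]
wrist_force: [1.0, -0.5, -0.3]
opening: 0.0236
time_s: 9.95
tool_pos: [0.5785, 0.2246, 0.1789]
ee_rot: [[0.004, 0.976, -0.217], [-0.002, -0.217, -0.976], [-1.0, 0.004, 0.001]]
wrist_force: [0.5, -1.0, 0.9]
opening: 0.0235
time_s: 10.37
tool_pos: [0.6269, 0.3435, 0.1877]
ee_rot: [[0.002, 0.977, -0.213], [-0.001, -0.213, -0.977], [-1.0, 0.002, 0.0]]
wrist_force: [-0.9, -1.3, -0.0]
opening: 0.0241
```

```bash
python3 -m handwheel '[[0,-5,-20,0,0,0.008,5],[0,-5.5,-50,0,0,0.008,5],[0,-5.5,-80,0,0,0.008,5],[0,-5.5,-95,0,0,0.008,5],[0,-5.5,-95,0,0,0.008,5]]'
python3 - <<'E'
from h import *
np.set_printoptions(precision=4,suppress=True)
d=snap('wrist','w6');s=read_state();print(s['tool_pos'],s['ee_rot'],s['wrist_force']);snap('scene','s6');crop('s6',290,230,490,380,'c15')
E
```

```text
time_s: 10.78
tool_pos: [0.6251, 0.3358, 0.089]
ee_rot: [[-0.003, 0.979, -0.205], [-0.004, -0.205, -0.979], [-1.0, -0.002, 0.004]]
wrist_force: [-0.5, -0.3, -1.0]
opening: 0.0237
[0.6261 0.3368 0.0916] [[-0.0004  0.9787 -0.2054]
 [-0.0022 -0.2054 -0.9787]
 [-1.      0.0001  0.0022]] [0.6291 0.8502 0.3836]
c15 scale 4.0
```

View pics/w6.png

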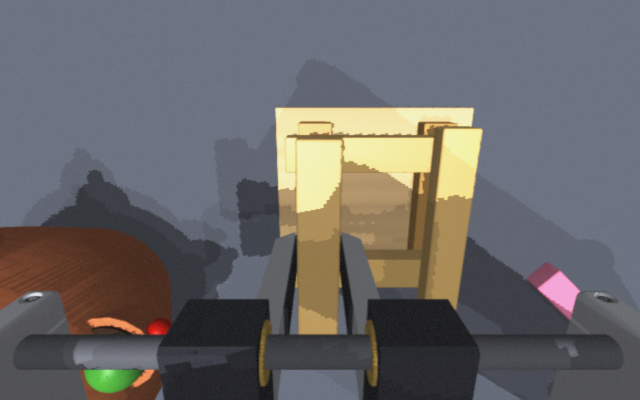

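View pics/c15.png

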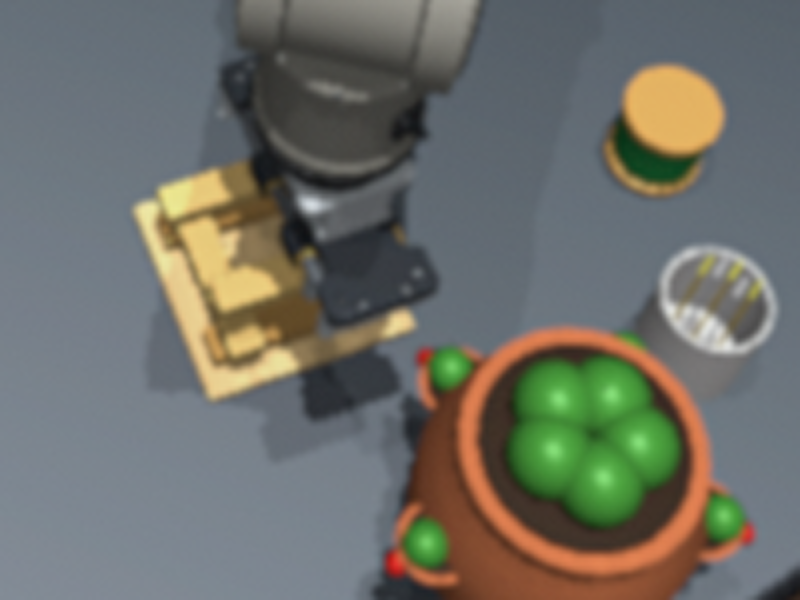

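The held slat hovers above the left bottom slat, and the scene view shows the gripper well clear of the pot. I'll lower it now.

```bash
python3 -m handwheel '[[0.6,1,-12,0,0,0,5],[0.6,1,-25,0,0,0,5],[0.6,1,-35,0,0,0,5],[0.6,1,-36,0,0,0,5],[0.6,1,-36,0,0,0,5]]'; python3 -m handwheel '[[0,0,0,0,0,0,5]]'
```

```text
time_s: 11.3
tool_pos: [0.6272, 0.3384, 0.0564]
ee_rot: [[0.001, 0.979, -0.205], [-0.001, -0.205, -0.979], [-1.0, 0.001, 0.001]]
wrist_force: [0.9, 0.4, -0.5]
opening: 0.0238
time_s: 11.38
tool_pos: [0.6273, 0.3386, 0.0566]
ee_rot: [[0.001, 0.979, -0.205], [-0.001, -0.205, -0.979], [-1.0, 0.001, 0.001]]
wrist_force: [0.2, 0.0, -0.6]
opening: 0.0236
```

```bash
python3 -m handwheel '[[-0.4,-0.4,-2,0,0,0,5],[-0.4,-0.4,-4,0,0,0,5],[-0.4,-0.4,-5,0,0,0,5],[-0.4,-0.4,-5.3,0,0,0,5],[-0.4,-0.4,-5.3,0,0,0,5]]'; python3 -m handwheel '[[0,0,0,0,0,0,5]]'
```

```text
time_s: 11.8
tool_pos: [0.627, 0.3381, 0.0515]
ee_rot: [[0.001, 0.979, -0.205], [-0.001, -0.205, -0.979], [-1.0, 0.001, 0.001]]
wrist_force: [0.2, -0.5, 0.4]
opening: 0.0236
time_s: 11.88
tool_pos: [0.627, 0.3382, 0.0515]
ee_rot: [[0.001, 0.979, -0.205], [-0.001, -0.205, -0.979], [-1.0, 0.001, 0.001]]
wrist_force: [0.4, -0.5, -1.2]
opening: 0.0236
```

```bash
python3 -m handwheel '[[0,0,-0.5,0,0,0,5],[0,0,-0.8,0,0,0,5],[0,0,-0.8,0,0,0,5]]'; python3 -m handwheel '[[0,0,0,0,0,0,40],[0,0,0,0,0,0,40],[0,0,0,0,0,0,40]]'; python3 -m handwheel '[[0,0,15,0,0,0,40],[0,0,45,0,0,0,40],[0,0,85,0,0,0,40],[0,0,125,0,0,0,50],[0,0,150,0,0,0,60]]'
python3 - <<'E'
from h import *
d=snap('wrist','w7');print(read_state()['tool_pos']);crop('w7',220,80,500,290,'c16')
E
```

```text
time_s: 12.13
tool_pos: [0.6271, 0.3382, 0.0514]
ee_rot: [[0.001, 0.979, -0.205], [-0.001, -0.205, -0.979], [-1.0, 0.002, 0.001]]
wrist_force: [-2.5, -1.8, 7.1]
opening: 0.0235
time_s: 12.38
tool_pos: [0.6272, 0.3383, 0.0514]
ee_rot: [[0.001, 0.979, -0.205], [-0.001, -0.205, -0.979], [-1.0, 0.002, 0.001]]
wrist_force: [0.1, 0.8, 0.2]
opening: 0.0389
time_s: 12.8
tool_pos: [0.6279, 0.339, 0.207]
ee_rot: [[0.005, 0.979, -0.205], [0.001, -0.205, -0.979], [-1.0, 0.005, -0.002]]
wrist_force: [0.4, 0.5, 0.1]
opening: 0.0501
[0.62934442 0.33997012 0.21131002]
c16 scale 2.857142857142857
```

View pics/c16.png

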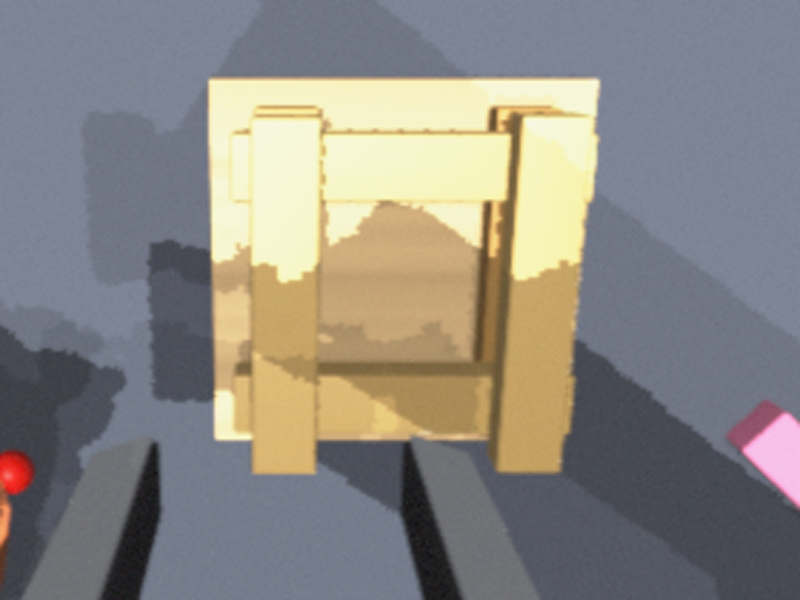

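Both slats lie across the second layer. In the crop, the left one spans (287,114) to (284,473) and the right one about (556,114) to (528,471).

```bash
python3 - <<'E'
from h import *
np.set_printoptions(precision=4,suppress=True)
W=load('w7');f=lambda x,y,x0=220,y0=80,s=2.857:((x+.5)/s-.5+x0,(y+.5)/s-.5+y0)
X=np.array([[.9789,-.2046],[.2046,.9789]])
for A,B in (((286.5,114),(284,473)),((555,114),(528,471))):
    a=atz(W,*f(*A),.064);b=atz(W,*f(*B),.064);d=a-b;print(X@((a+b)[:2]/2-[.6175,.2936]),np.linalg.norm(d),np.arctan2(d[1],d[0]))
E
python3 -m handwheel '[[-5,-38,10,0,0,0.1,60],[-10,-76,20,0,0,0.2,60],[-15,-114,30,0,0,0.22,60],[-20,-152,40,0,0,0.22,60],[-25,-190,50,0,0,0.22,60]]'; python3 -m handwheel '[[-5,-40,0,0,0,0,60],[-10,-80,0,0,0,0,60],[-15,-120,0,0,0,0,60],[-20,-160,0,0,0,0,60],[-25,-200,0,0,0,0,60]]'
```

```text
[0.0001 0.0459] 0.130092831747242 -0.21303023998545964
[ 0.0004 -0.044 ] 0.12920139280872678 -0.20236877806862782
time_s: 13.27
tool_pos: [0.6037, 0.1483, 0.2626]
ee_rot: [[0.009, 1.0, 0.014], [0.006, 0.014, -1.0], [-1.0, 0.009, -0.006]]
wrist_force: [0.9, -1.1, -0.3]
opening: 0.0601
time_s: 13.68
tool_pos: [0.578, -0.0536, 0.2636]
ee_rot: [[0.01, 1.0, 0.014], [0.006, 0.014, -1.0], [-1.0, 0.01, -0.006]]
wrist_force: [1.7, -0.7, 1.3]
opening: 0.0601
```

```bash
python3 -m handwheel '[[-8,-30,0,0,0,0.12,60],[-16,-60,0,0,0,0.24,60],[-24,-90,0,0,0,0.36,60],[-32,-120,0,0,0,0.48,60],[-40,-150,0,0,0,0.6,60]]'; python3 -m handwheel '[[-5,-20,0,0,0,0.12,60],[-10,-40,0,0,0,0.24,60],[-15,-60,0,0,0,0.36,60],[-20,-80,0,0,0,0.48,60],[-22,-87,0,0,0,0.6,60]]';python3 -m handwheel '[[0,0,0,0,0,0.12,60],[0,0,0,0,0,0.24,60],[0,0,-10,0,0,0.3,60],[0,0,-20,0,0,0.3,60]]'
python3 - <<'E'
from h import *
np.set_printoptions(precision=4,suppress=True)
d=snap('wrist','w8');s=read_state();print(s['tool_pos'],s['ee_rot'],s['q'])
E
```

```text
time_s: 14.1
tool_pos: [0.5375, -0.2041, 0.2645]
ee_rot: [[0.006, 0.816, 0.579], [0.01, 0.578, -0.816], [-1.0, 0.011, -0.005]]
wrist_force: [-0.3, 0.6, -0.5]
opening: 0.0601
time_s: 14.52
tool_pos: [0.5143, -0.2942, 0.2652]
ee_rot: [[-0.001, 0.344, 0.939], [0.011, 0.939, -0.344], [-1.0, 0.01, -0.005]]
wrist_force: [-0.5, -0.1, -0.8]
opening: 0.0599
time_s: 14.85
tool_pos: [0.5145, -0.2943, 0.2459]
ee_rot: [[-0.003, 0.048, 0.999], [0.009, 0.999, -0.048], [-1.0, 0.009, -0.003]]
wrist_force: [0.1, -0.1, -0.4]
opening: 0.06
[ 0.5135 -0.2939  0.2433] [[-0.0058  0.0522  0.9986]
 [ 0.0108  0.9986 -0.0522]
 [-0.9999  0.0104 -0.0063]] [ 0.6938  0.286  -0.3408  1.7284  0.0946  1.1537  0.2744]
```

View pics/w8.png

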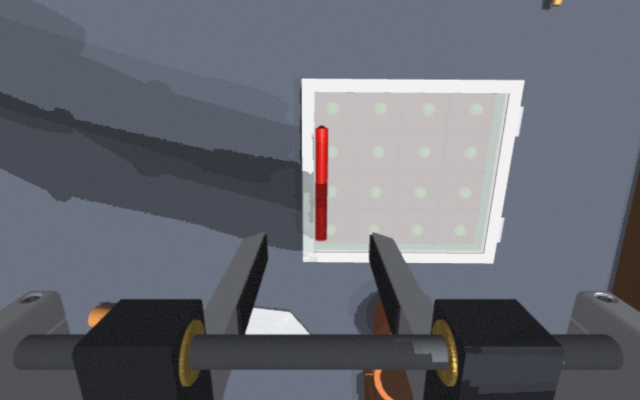

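The lid lies below, with the red bar running from (322,127) to (321,241).

```bash
cat >> m2.py <<'E'
print('---')
W=load('w8')
a=atz(W,322,128,.119);b=atz(W,320.7,240,.119);print('bar',a,b,(a+b)/2,np.linalg.norm(a-b),np.arctan2(*(a-b)[[1,0]])-np.pi/2)
print(tri((W,322,128),(T,*t4([(209,480)])[0]),(S,*s5([(546,211)])[0])));print(tri((W,320.7,240),(T,*t4([(436,488)])[0]),(S,*s5([(452,70)])[0])))
q=[atz(W,*u,.078) for u in [(302,80),(303,262),(494,263),(523,81)]];print(np.array(q),np.mean(q,axis=0))
E
python3 m2.py | sed -n '/---/,$p'
python3 - <<'E'
from h import *
crop('w8',290,70,350,270,'c17')
E
```

```text
---
bar [ 0.52   -0.2349  0.119 ] [ 0.5137 -0.3449  0.119 ] [ 0.5168 -0.2899  0.119 ] 0.11025496596290749 -0.05717941859283493
(array([ 0.5194, -0.2352,  0.1175]), [array([-0.6,  0.3]), array([ 0. , -0.2]), array([0.1, 0. ])])
(array([ 0.5127, -0.3464,  0.1158]), [array([-0.9,  0.1]), array([-0.3,  0.2]), array([-0.6, -0.1])])
[[ 0.5025 -0.1905  0.078 ]
 [ 0.4912 -0.3895  0.078 ]
 [ 0.7122 -0.4012  0.078 ]
 [ 0.7208 -0.2022  0.078 ]] [ 0.6067 -0.2958  0.078 ]
c17 scale 3.0
```

View pics/c17.png

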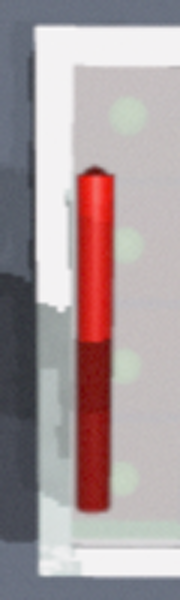

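```bash
python3 -m handwheel '[[3,4,-30,-0.01,-0.006,-0.005,50],[3,4,-65,-0.01,-0.006,-0.005,50],[3,4,-100,-0.01,-0.006,-0.005,50],[3,4,-108,-0.01,-0.006,-0.005,50],[3,4,-108,-0.01,-0.006,-0.005,50]]'; python3 -m handwheel '[[0,0,0,0,0,0,50]]'
```

```text
time_s: 15.32
tool_pos: [0.5152, -0.2892, 0.1334]
ee_rot: [[-0.004, 0.059, 0.998], [0.003, 0.998, -0.059], [-1.0, 0.003, -0.004]]
wrist_force: [0.4, -0.1, 0.0]
opening: 0.0501
time_s: 15.4
tool_pos: [0.5159, -0.2894, 0.1348]
ee_rot: [[-0.003, 0.06, 0.998], [0.003, 0.998, -0.06], [-1.0, 0.002, -0.003]]
wrist_force: [1.1, 0.1, 2.0]
opening: 0.0502
```

```bash
python3 -m handwheel '[[0.6,-0.6,-12,0,0,0,50],[0.6,-0.6,-25,0,0,0,50],[0.6,-0.6,-38,0,0,0,50],[0.6,-0.6,-38.5,0,0,0,50],[0.6,-0.6,-38.5,0,0,0,50]]'; python3 -m handwheel '[[0,0,0,0,0,0,30],[0,0,0,0,0,0,12],[0,0,0,0,0,0,3],[0,0,0,0,0,0,3],[0,0,0,0,0,0,3]]' 30; python3 -m handwheel '[[0,0,0,0,0,0,3],[0,0,0,0,0,0,3],[0,0,0,0,0,0,3],[0,0,0,0,0,0,3]]'
```

```text
time_s: 15.82
tool_pos: [0.516, -0.2896, 0.0954]
ee_rot: [[-0.004, 0.06, 0.998], [0.003, 0.998, -0.06], [-1.0, 0.003, -0.004]]
wrist_force: [0.5, 1.0, 0.3]
opening: 0.0504
time_s: 16.23
tool_pos: [0.5161, -0.2898, 0.0957]
ee_rot: [[-0.004, 0.06, 0.998], [0.003, 0.998, -0.06], [-1.0, 0.003, -0.004]]
wrist_force: [0.4, -0.5, 0.4]
opening: 0.02
time_s: 16.57
tool_pos: [0.5173, -0.2899, 0.0961]
ee_rot: [[-0.002, 0.06, 0.998], [0.003, 0.998, -0.06], [-1.0, 0.003, -0.002]]
wrist_force: [6.4, -1.0, -3.6]
opening: 0.0109
```

```bash
python3 -m handwheel '[[0.5,0,3,0,0,0,3],[2.1,-0.1,8.7,0,0,0,3],[4.7,-0.3,17.3,0,0,0,3],[7.6,-0.4,25.7,0,0,0,3],[10.9,-0.6,34,0,0,0,3]]' 35; python3 -m handwheel '[[0,0,0,0,0,0,3],[0,0,0,0,0,0,3]]'
python3 - <<'E'
from h import *
d=snap('wrist','w9');s=read_state();print(s['tool_pos'],s['wrist_force'],s['opening']); snap('scene','s9');crop('s9',190,90,330,195,'c18')
E
```

```text
time_s: 16.98
tool_pos: [0.5283, -0.2905, 0.1311]
ee_rot: [[-0.002, 0.06, 0.998], [0.003, 0.998, -0.06], [-1.0, 0.002, -0.002]]
wrist_force: [2.8, -1.4, -4.3]
opening: 0.0108
time_s: 17.15
tool_pos: [0.5286, -0.2905, 0.1317]
ee_rot: [[-0.001, 0.06, 0.998], [0.002, 0.998, -0.06], [-1.0, 0.002, -0.001]]
wrist_force: [2.3, -0.1, -4.5]
opening: 0.0112
[ 0.52841414 -0.29047438  0.13116703] [ 2.21011585 -0.87859796 -3.93030722] 0.011126268316732014
c18 scale 5.714285714285714
```

View pics/c18.png

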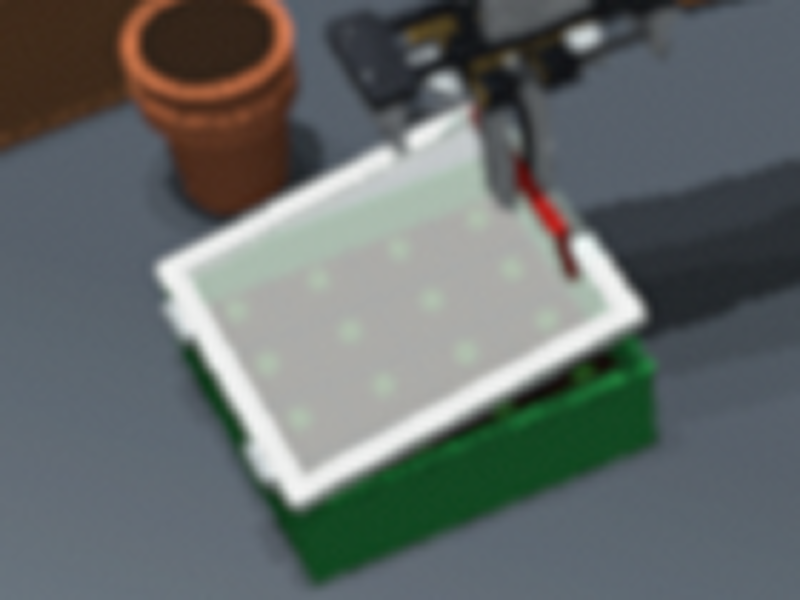

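View pics/w9.png

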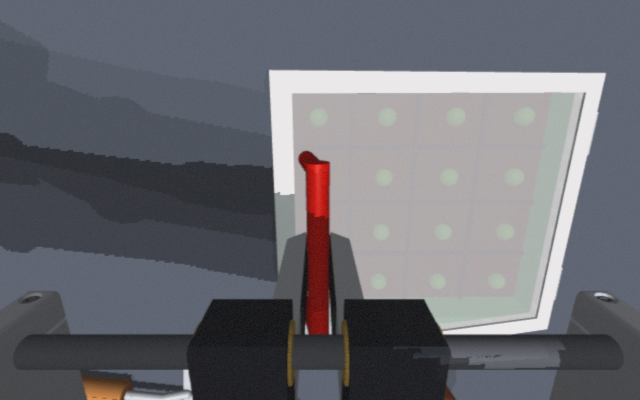

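The lid has risen to about 10° and the pinch holds the bar. I'll continue along the arc.

```bash
python3 -m handwheel '[[3.2,-0.2,7.5,0,0,0,3],[6.6,-0.4,15,0,0,0,3],[10.9,-0.6,22.9,0,0,0,3],[15.5,-0.9,30.5,0,0,0,3],[20.6,-1.2,37.9,0,0,0,3]]'; python3 -m handwheel '[[0,0,0,0,0,0,3]]'
```

```text
time_s: 17.67
tool_pos: [0.5486, -0.2917, 0.1691]
ee_rot: [[-0.003, 0.06, 0.998], [0.003, 0.998, -0.06], [-1.0, 0.003, -0.003]]
wrist_force: [-2.9, -0.2, -2.4]
opening: 0.0111
time_s: 17.75
tool_pos: [0.5495, -0.2917, 0.1706]
ee_rot: [[-0.002, 0.06, 0.998], [0.002, 0.998, -0.06], [-1.0, 0.002, -0.002]]
wrist_force: [0.9, -0.6, -3.6]
opening: 0.0111
```

```bash
python3 -m handwheel '[[4.8,-0.3,5.7,0,0,0,3],[10.4,-0.6,12.7,0,0,0,3],[16.3,-0.9,19.4,0,0,0,3],[22.5,-1.3,25.8,0,0,0,3],[29,-1.7,32,0,0,0,3]]'; python3 -m handwheel '[[0,0,0,0,0,0,3]]'
```

```text
time_s: 18.17
tool_pos: [0.5771, -0.2932, 0.2033]
ee_rot: [[-0.006, 0.06, 0.998], [0.003, 0.998, -0.06], [-1.0, 0.003, -0.006]]
wrist_force: [-15.2, 5.0, 12.0]
opening: 0.0107
time_s: 18.25
tool_pos: [0.5782, -0.2932, 0.2047]
ee_rot: [[-0.005, 0.06, 0.998], [0.003, 0.998, -0.06], [-1.0, 0.002, -0.005]]
wrist_force: [7.1, -2.1, -10.1]
opening: 0.0114
```

Run:
```python
from h import *
np.set_printoptions(precision=4,suppress=True)
d=snap('wrist','w10');s=read_state();print(s['tool_pos'],s['wrist_force'],s['torque'],s['opening']); snap('scene','s10');crop('s10',190,60,330,195,'c19');snap('top','t10');crop('t10',350,130,450,220,'c20')
```

```text
[ 0.5777 -0.2932  0.2041] [-4.9062  1.6427  1.5683] [0.2037 1.231  0.0553] 0.01080248757149083
c19 scale 4.444444444444445
c20 scale 6.666666666666667
```

View pics/c19.png

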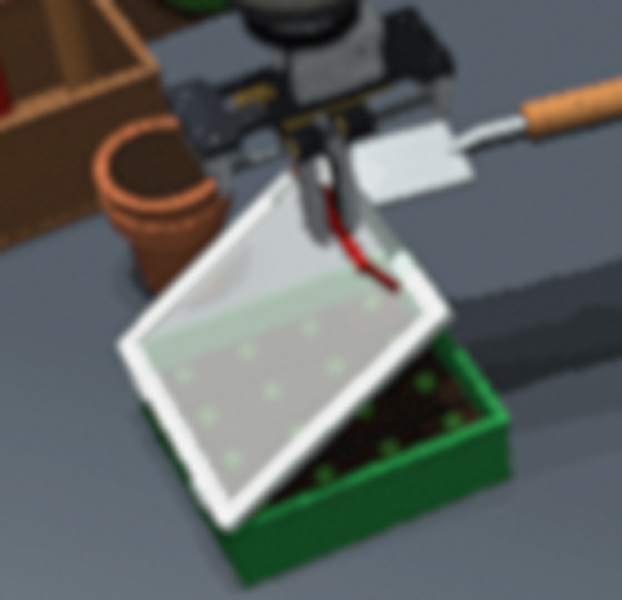

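View pics/w10.png

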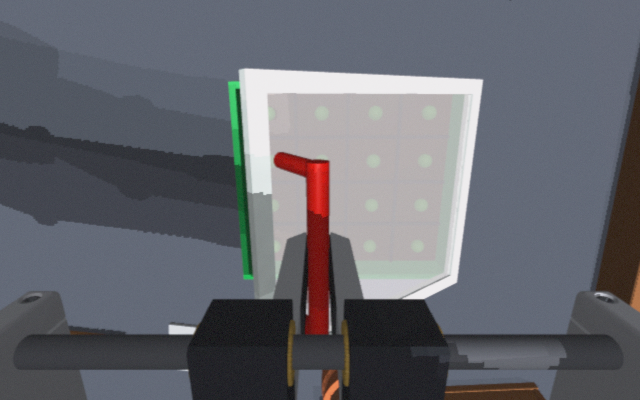

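View pics/c20.png

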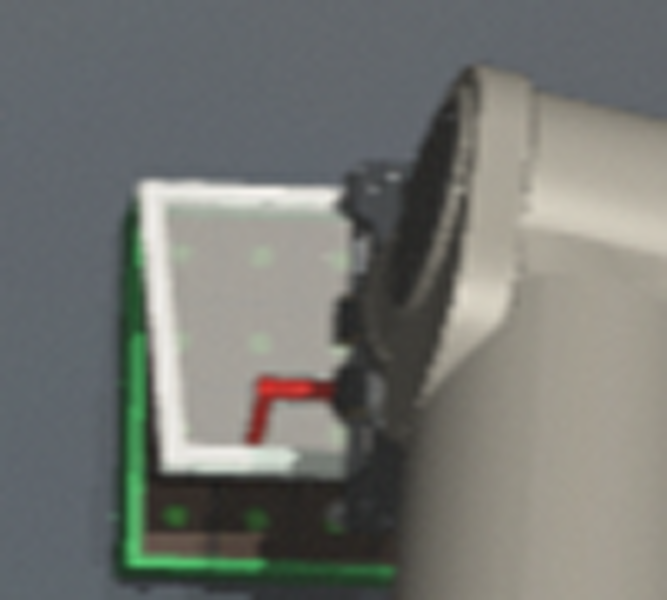

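The lid is at about 35° and the bar is still in the pinch. Now the last few degrees, slowly.

```bash
python3 -m handwheel '[[0,0,0,0,0,0,3],[3,-0.2,2.4,0,0,0,3],[6,-0.4,4.8,0,0,0,3],[9.5,-0.6,7,0,0,0,3],[12.5,-0.8,9.2,0,0,0,3]]'; python3 -m handwheel '[[0,0,0,0,0,0,3],[0,0,0,0,0,0,3]]'
python3 - <<'E'
from h import *
np.set_printoptions(precision=4,suppress=True)
s=read_state();print(s['tool_pos'],s['wrist_force'],s['torque'],s['opening'])
d=snap('wrist','w11'); snap('scene','s11');crop('s11',190,60,330,195,'c21');crop('w11',220,50,500,320,'c22')
s=read_state();print(s['tool_pos'],s['wrist_force'],s['torque'],s['opening'])
E
```

```text
time_s: 18.82
tool_pos: [0.588, -0.2939, 0.2131]
ee_rot: [[-0.01, 0.061, 0.998], [0.004, 0.998, -0.061], [-1.0, 0.003, -0.01]]
wrist_force: [-11.2, 0.8, 12.0]
opening: 0.0108
time_s: 18.98
tool_pos: [0.5881, -0.294, 0.2132]
ee_rot: [[-0.009, 0.061, 0.998], [0.003, 0.998, -0.061], [-1.0, 0.003, -0.01]]
wrist_force: [-4.6, 0.1, 1.5]
opening: 0.011
[ 0.5881 -0.294   0.2132] [-4.5614  0.107   1.5265] [-0.0407  0.872   0.1601] 0.01100468777271374
c21 scale 4.444444444444445
c22 scale 2.2222222222222223
[ 0.5878 -0.294   0.213 ] [-3.179   0.3281  0.3704] [-0.0195  0.8709  0.1325] 0.01055259937607793
```

View pics/c21.png

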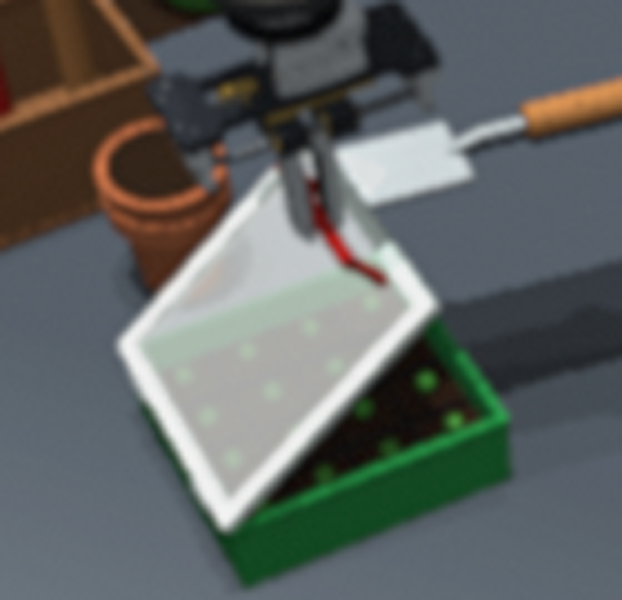

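View pics/c22.png

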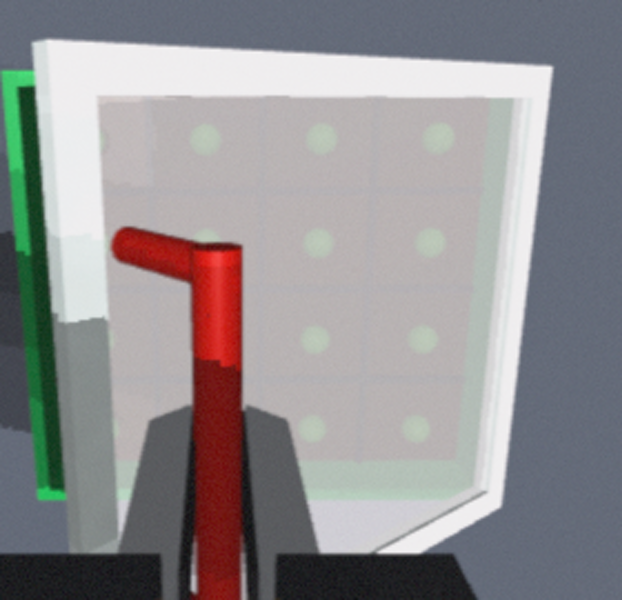

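```bash
cat > ang.py <<'E'
from h import *
from scipy.optimize import least_squares
np.set_printoptions(precision=3,suppress=True)
yw=-.057
R0=np.array([[np.cos(yw),-np.sin(yw),0],[np.sin(yw),np.cos(yw),0],[0,0,1]])
H=np.array([.6066,-.2960,0])+R0@[.11,0,.07]
def pt(a,p):
    c,s=np.cos(a),np.sin(a); M=np.array([[c,0,s],[0,1,0],[-s,0,c]]); return H+R0@M@np.array(p)
def fit(D,obs,off=True):
    def f(v):
        return np.concatenate([proj(D,pt(v[0],p))+(v[1:] if off else 0)-u for p,u in obs])
    r=least_squares(f,[.6,0,0] if off else [.6]); return np.degrees(r.x[0]),r.x[1:],r.fun
if __name__=='__main__':
    W=load('w11');S=load('s11')
    w=lambda x,y:np.array([(x+.5)/2.2222-.5+220,(y+.5)/2.2222-.5+50]); s=lambda x,y:np.array([(x+.5)/4.4444-.5+190,(y+.5)/4.4444-.5+60])
    ow=[((-.22,.1,.008),w(33,40)),((0,.1,.008),w(552,67)),((-.2,.055,.045+.006),w(217,247))]
    os_=[((-.22,.1,.008),s(439,302)),((0,.1,.004),s(222,528)),((-.2,.05,.01),s(383,283))]
    for D,o in ((W,ow),(S,os_)):
        print(fit(D,o)); print(fit(D,o,False))
    q=read_state(); p=q['tool_pos']-.019*q['ee_rot'][:,0]; d=R0.T@(p-H); print('kin',d,np.hypot(d[0],d[2]),np.degrees(np.arctan2(d[2],-d[0]))-12.68)
E
python3 ang.py
```

```text
(np.float64(36.957615223310654), array([-0.881, -2.069]), array([ 1.615,  0.507, -0.662, -1.03 , -0.952,  0.523]))
(np.float64(36.756853624393955), array([], dtype=float64), array([ 1.85 ,  2.673,  0.201,  1.038, -1.198,  2.421]))
(np.float64(35.93519444511359), array([-0.494,  0.105]), array([-0.301,  1.045,  0.193, -0.245,  0.108, -0.8  ]))
(np.float64(36.38403580095588), array([], dtype=float64), array([-0.153,  0.742,  0.68 , -0.344,  0.278, -1.082]))
kin [-0.129  0.001  0.162] 0.2068645057928367 38.856883096634164
```

The kinematics say 38.9° but the images say about 36.5°, so I'll measure the features in larger crops.

Run:
```python
from h import *
crop('s11',265,95,305,135,'c23');crop('s11',210,130,250,200,'c24');crop('w11',225,55,345,145,'c25');crop('w11',420,65,500,125,'c26')
```

```text
c23 scale 15.0
c24 scale 8.571428571428571
c25 scale 6.666666666666667
c26 scale 10.0
```

View pics/c23.png

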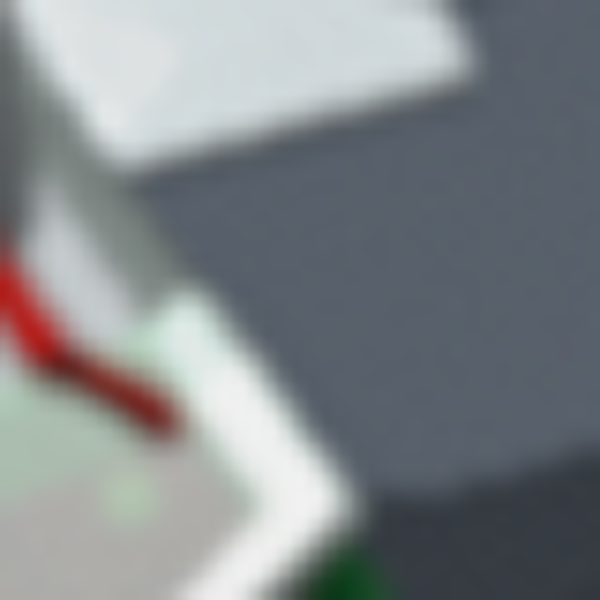

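View pics/c24.png

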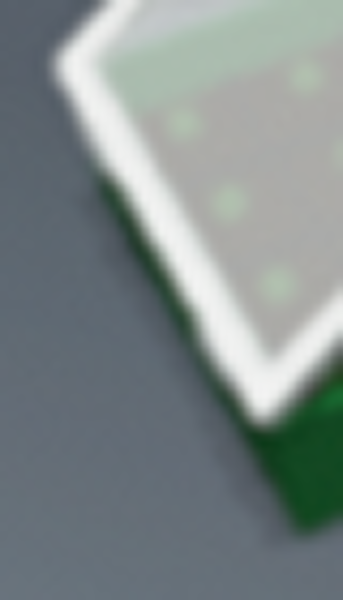

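View pics/c25.png

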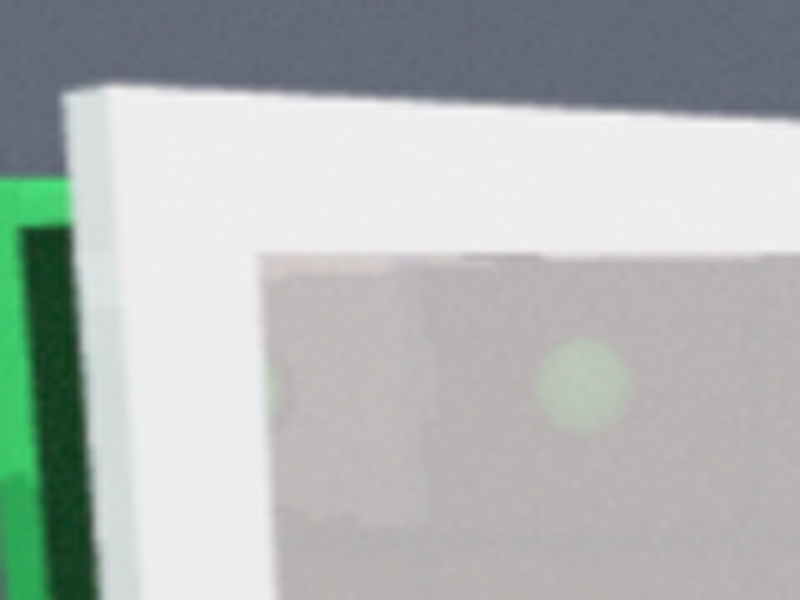

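View pics/c26.png

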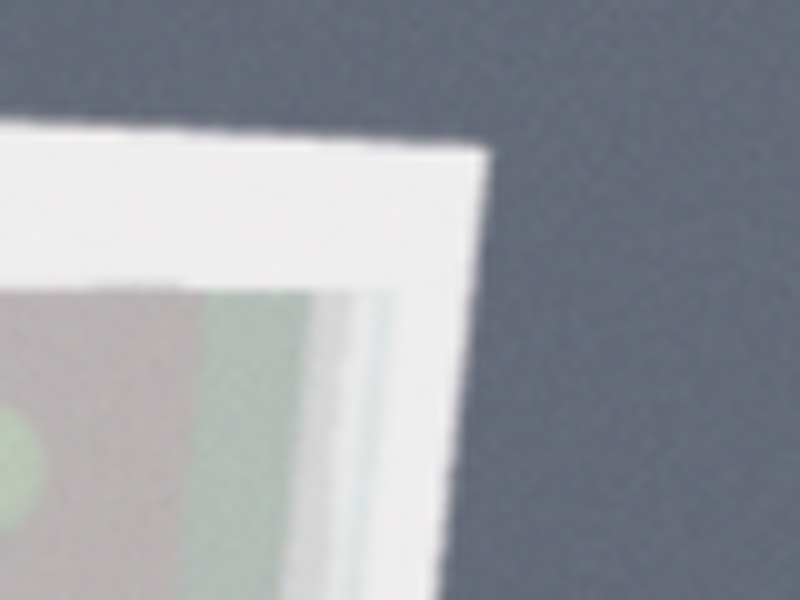

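```bash
cat > ang2.py <<'E'
from ang import *
W=load('w11');S=load('s11')
g=lambda x,y,x0,y0,s:np.array([(x+.5)/s-.5+x0,(y+.5)/s-.5+y0])
ow=[((-.22,.1,.008),g(110,86,225,55,6.6667)),((-.22,.1,0),g(65,95,225,55,6.6667)),((0,.1,.008),g(490,150,420,65,10))]
os_=[((-.22,.1,.004),g(350,502,265,95,15)),((0,.1,.004),g(262,420,210,130,8.5714)),((0,-.1,.006),g(58,66,210,130,8.5714)),((-.2,.05,.008),g(170,425,265,95,15))]
for D,o in ((W,ow),(S,os_)):
    print(fit(D,o)); print(fit(D,o,False))
# closed-lid checks
W8=load('w8'); print('closed w8',fit(W8,[((-.22,.1,.008),np.array([302,80.])),((-.22,-.1,.008),np.array([303,262.])),((0,.1,.008),np.array([523,81.])),((0,-.1,.008),np.array([494,263.])),((-.2,.055,.051),np.array([322,128.]))]))
T,_=tri((W,*ow[0][1]),(S,*os_[0][1])); F,_=tri((W,*ow[2][1]),(S,*os_[1][1])); print(T,F,(T-F),np.linalg.norm(T-F),_); print('angle',np.degrees(np.arcsin((T-F)[2]/np.linalg.norm(T-F))))
E
python3 ang2.py
```

```text
(np.float64(38.123453116435186), array([ 0.016, -1.85 ]), array([-0.057,  0.404,  0.147,  0.077, -0.09 , -0.481]))
(np.float64(38.20901241287149), array([], dtype=float64), array([ 0.227,  2.212,  0.391,  1.887, -0.099,  1.369]))
(np.float64(37.796601072786416), array([0.093, 0.519]), array([ 0.148,  0.688,  0.191,  0.052,  0.004, -0.296, -0.342, -0.445]))
(np.float64(37.42650853256636), array([], dtype=float64), array([ 0.343,  0.33 ,  0.103, -0.473, -0.082, -0.823, -0.163, -0.822]))
closed w8 (np.float64(-0.04436338661020615), array([ 0.056, -0.349]), array([ 0.032, -0.978, -0.046, -0.389,  1.322, -0.121, -1.298,  0.429,
       -0.009,  1.058]))
[ 0.553 -0.191  0.21 ] [ 0.727 -0.201  0.075] [-0.174  0.009  0.136] 0.22067322240083323 [array([-1.1, -0.7]), array([-0.4, -0.1])]
angle 37.91791658828805
```

Corrected measurement: the wrist, scene and triangulated values all give about 38° (37.4 to 38.2). I need 2° more.

```bash
python3 -m handwheel '[[1.5,-0.1,1.2,0,0,0,3],[3.0,-0.2,2.4,0,0,0,3],[4.5,-0.3,3.6,0,0,0,3],[5.8,-0.3,4.6,0,0,0,3],[5.8,-0.3,4.6,0,0,0,3]]'; python3 -m handwheel '[[0,0,0,0,0,0,3],[0,0,0,0,0,0,3]]'
python3 - <<'E'
from h import *
np.set_printoptions(precision=4,suppress=True)
s=read_state();print(s['tool_pos'],s['wrist_force'],s['torque'],s['opening'])
d=snap('wrist','w12'); snap('scene','s12')
crop('s12',265,95,305,135,'d23');crop('s12',210,130,250,200,'d24');crop('w12',225,55,345,145,'d25');crop('w12',420,65,500,125,'d26')
E
```

```text
time_s: 19.5
tool_pos: [0.5939, -0.2945, 0.2179]
ee_rot: [[-0.01, 0.061, 0.998], [0.003, 0.998, -0.061], [-1.0, 0.003, -0.01]]
wrist_force: [-4.2, -0.9, 2.6]
opening: 0.0111
time_s: 19.67
tool_pos: [0.594, -0.2945, 0.218]
ee_rot: [[-0.009, 0.061, 0.998], [0.003, 0.998, -0.061], [-1.0, 0.003, -0.01]]
wrist_force: [-3.6, 0.0, 1.2]
opening: 0.0109
[ 0.594  -0.2945  0.218 ] [-3.5723  0.0056  1.2373] [0.0345 0.984  0.014 ] 0.01088718996084471
d23 scale 15.0
d24 scale 8.571428571428571
d25 scale 6.666666666666667
d26 scale 10.0
```

View pics/d23.png

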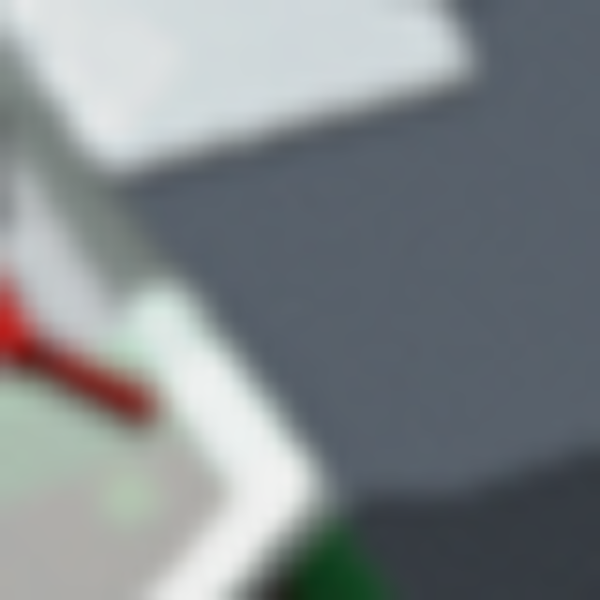

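View pics/d24.png

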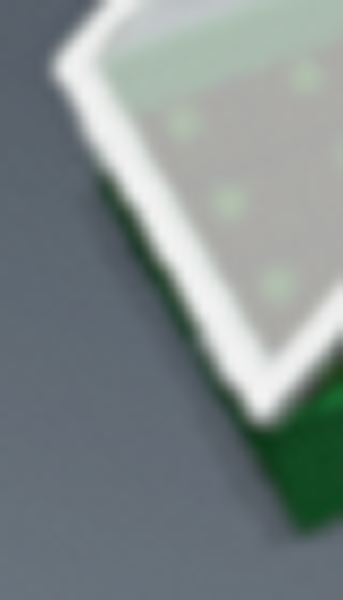

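View pics/d25.png

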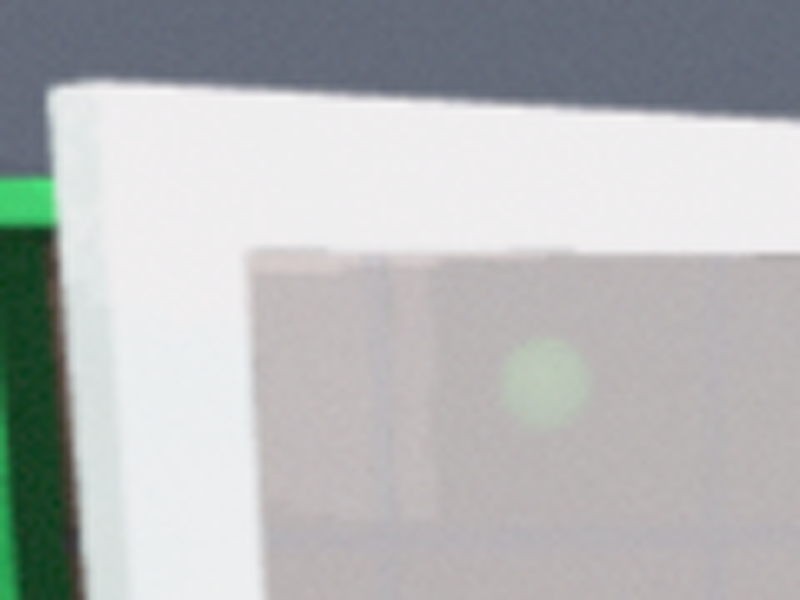

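View pics/d26.png

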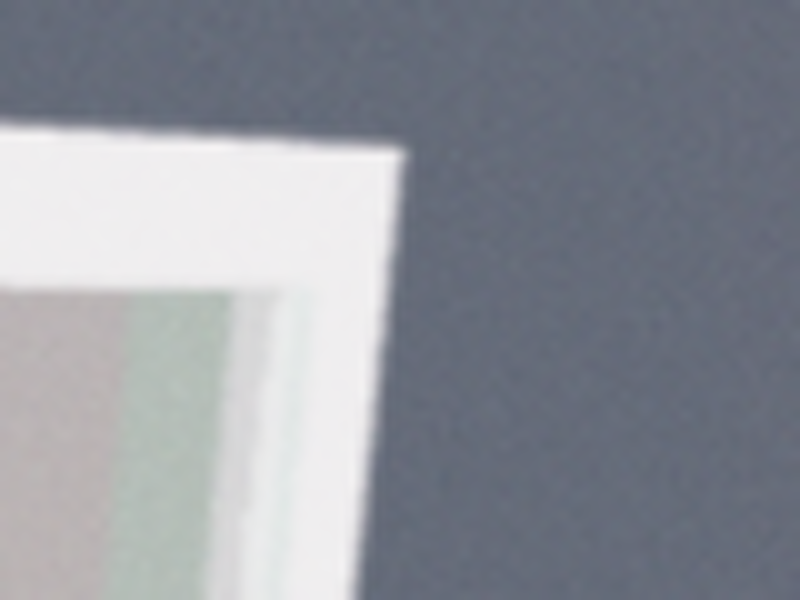

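The near-left lid corner is now at crop positions (104,82) and (48,92) in the wrist view and (323,487) in the scene view. The far-left corner is at (405,150) and (262,421).

```bash
sed -e 's/w11/w12/;s/s11/s12/;s/g(110,86/g(104,82/;s/g(65,95/g(49,91/;s/g(490,150/g(405,150/;s/g(350,502/g(325,488/;s/g(170,425/g(143,410/' ang2.py > ang3.py; python3 ang3.py; python3 ang.py | tail -1
```

```text
(np.float64(40.36083518158574), array([-0.008, -1.87 ]), array([-0.492,  0.391,  0.637,  0.067, -0.145, -0.458]))
(np.float64(40.42849328166846), array([], dtype=float64), array([-0.227,  2.227,  0.869,  1.905, -0.132,  1.412]))
(np.float64(40.05331303794005), array([0.125, 0.456]), array([ 0.035,  0.619,  0.191,  0.023, -0.008, -0.309, -0.218, -0.333]))
(np.float64(39.71236913709116), array([], dtype=float64), array([ 0.189,  0.3  ,  0.07 , -0.438, -0.127, -0.772, -0.08 , -0.668]))
closed w8 (np.float64(-0.04436338661020615), array([ 0.056, -0.349]), array([ 0.032, -0.978, -0.046, -0.389,  1.322, -0.121, -1.298,  0.429,
       -0.009,  1.058]))
[ 0.558 -0.192  0.217] [ 0.727 -0.201  0.075] [-0.168  0.009  0.142] 0.22043363067351768 [array([-1.1, -0.7]), array([-0.4, -0.1])]
angle 40.0771204986123
kin [-0.123  0.001  0.167] 0.20707543733297146 41.03012624801962
```

The measured angle is 40.1°. Last check of the whole scene and of the hold's steadiness.

Run:
```python
from h import *
np.set_printoptions(precision=4,suppress=True)
snap('top','t13');
for i in range(8): snap('scene','s13')
s=read_state();print(s['time_s'],s['tool_pos'],s['wrist_force'],s['opening'],s['qvel'])
crop('s13',190,40,510,280,'e0')
```

```text
20.2167 [ 0.5939 -0.2945  0.2179] [-4.2475  0.598   1.694 ] 0.011001810960290502 [-0.0007 -0.      0.0008  0.0002  0.0001 -0.0003 -0.0001]
e0 scale 2.5
```

View pics/s13.png

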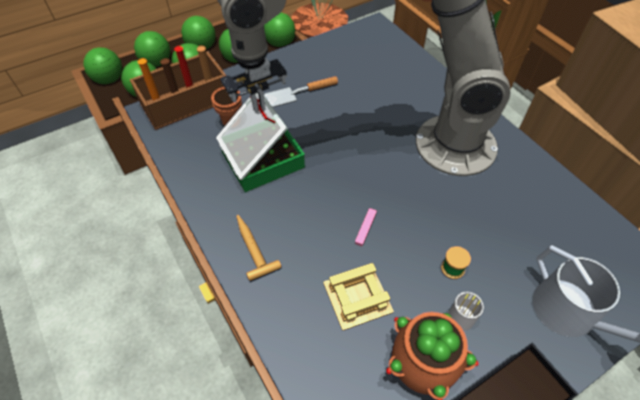

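View pics/t13.png

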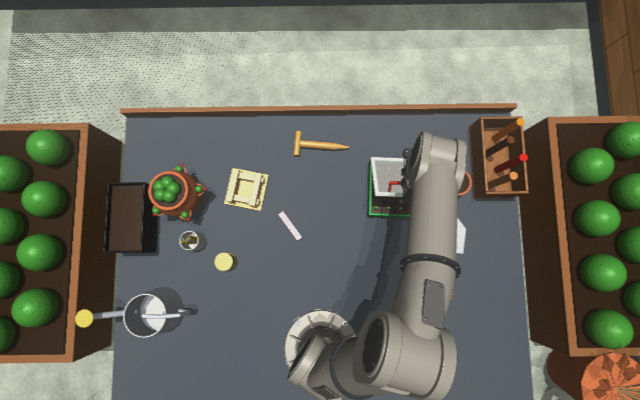

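The crib at (247,189) in the top view has all three layers, and the lid is held open and steady. Nothing else on the bench has moved.

```bash
python3 -c "
from station import *
print(hand_in()); print(read_state()['tool_pos'])"
```

```text
the job is handed in; nothing more can be done
None
the job is handed in; nothing more can be done
```

The crib is finished and the lid is held open at about 40°. I handed the job in at about 20 s, with the gripper still pinching the red bar.

- **Crib:** both pale slats lie across the second layer as the third layer, and I let go of them. Measured from the wrist camera after release, they sit about 1 mm or less from the ±45 mm positions and within about 0.01 rad of square.
- **Lid:** the final camera checks gave 39.7 to 40.4°, and triangulating the lid's edge gave 40.1°. The pose stayed steady over the last half second, with 4–5 N at the wrist.
- **What disagreed:** the gripper's own position put the lid at 41.0°. The bar had slid about 3 mm toward the fingertips during the lift, so I set the angle by the cameras. The fixed cameras also differed by about 4 mm sideways, which I settled with wrist views.
- **Other things:** in the last top and scene pictures, nothing else I could see had moved. The arm partly hid the pot stack and trowel in the top view. Wrist forces at the end of each move stayed below 20 N.

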